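# Load the tumbling barrel

## Task

Load the three pine blanks into the tumbling barrel. Pull up the red plunger knob on the barrel's hatch and slide the hatch fully open, away from you, so that the pin drops into its second hole and locks it; then hook the pan's turned-down lip over the round rim beside the opening, tip the pan about that rim until all the blanks are in the barrel, and set the empty pan back down level on the bench. Do not knock over the glass of tea.

Things in the scene. Friction and masses are not known exactly. Their poses are not given: they have to be found in the camera images.
- barrel: Plywood tumbling barrel, 300 x 140 x 140 mm, in a grey stand with blue bearings, blue motor at the far end; fixed, does not turn. Origin on the bench under its middle; x along the axle towards the motor, away from the robot, y left, z up. Top board at z = 165 mm; rails on it at y = 46 to 60 and -60 to -46 mm are 180 mm high. Near bearing reaches x = -197 mm, z = 119 mm
- opening (a point): Middle of the rectangular hatch opening in the barrel's top board (barrel x = -77.5, y = 0, z = 165 mm). The opening is 115 mm along the barrel's x and 88 mm across (y); the hollow below is 130 mm deep
- rim (a point): Top of the rim, a round steel bead of 6 mm radius parallel to the barrel's x on the right-hand rail, on the robot's right of the opening. Point above the bead's centre line at the middle of the opening's length (barrel x = -77.5, y = -48, z = 192 mm); the bead reaches 66 mm either way. The rail under it is 12 mm below this point and lies behind the bead's inner side
- hatch (a joint): Slide of the aluminium hatch plate (163 x 98 mm, top at barrel z = 176 mm) along the barrel's +x: 0 closed over the opening, 0.115 m fully open at its stop. 2.5 N friction. The plunger's pin locks it at both ends, with up to 1.5 mm play. Between them a released pin rides on the index strip, and drops in by itself when the hatch is moved over a hole
- knob (a joint): Vertical lift of the plunger knob: 0 = pin fully down in a hole, 0.013 m = upper stop. The pin is free of its hole above 0.007 m; released between the holes it rests on the strip at 0.007 m. Spring: 6 N at 0 and 0.6 N more per mm (12 N at 10 mm); let go, it springs back
- knob_grip (a point): Middle of the red round plunger knob, 33 mm in diameter and 29 mm tall, on a steel sleeve 24 mm in diameter that stands on the hatch. On the knob's vertical axis, 16 mm below its top, 13 mm above its underside, 43 mm above the hatch plate; it moves with the knob. Start: barrel x = 3, y = 0, z = 219 mm
- pan: Steel loading pan, 90 x 120 mm, walls 28 mm high and 3 mm thick, open at the top and the pouring end, dark wooden handle at the back; 0.26 kg. Origin on the bench under the middle of the pan; +y to the pouring end (roughly towards the barrel), z up, x across. It stands on two runners (y -52 to 15 mm); underside of the floor at z = 13, upper face at z = 16 mm
- pan_grip (a point): Grip point in the handle, at pan x = 0, y = -96, z = 59 mm. The handle is a bar 22 mm wide (pinch its flat sides, across the pan's x), 18 mm thick and 74 mm long that rises backwards at 37.5 degrees; the point is near its middle. The pan's back wall is at y = -60, 41 mm high
- pan_lip (a point): Lower edge of the pan's turned-down lip, at pan x = 0, y = 58.5, z = 3 mm. The lip is 90 mm wide, 3 mm thick (y 57 to 60) and hangs 10 mm below the floor's underside. Hooked, its inner face (y = 57) is against the inner side of the rim bead and the floor lies on top of the bead
- blank_a: Rough pine blank, 70 x 30 x 18 mm, loose in the pan at the handle end, long side across. Origin at the centre of its underside
- blank_b: Rough pine blank like blank_a, in the middle of the pan
- blank_c: Rough pine blank like blank_a, in the pan at the pouring end. The blanks slide on the steel at a slope of about 25 to 37 degrees
- tea_glass: Glass of tea, 85 mm in diameter, 90 mm tall, standing at the left; origin under its middle
Things that resemble listed ones, but are neither listed nor needed, are in the scene too. What is shaped like the blank_b but purple is not meant.

How it is judged:
By the outcome, as a careful person would: the job done as asked, in the order asked, and still so for the second after the job is handed in, with the robot touching nothing.
It also fails if it takes over 67 s, if anything falls off the work surface, if the arm or the gripper's body presses on something with over 40 N, if the wrist force passes 120 N, or if a joint passes its speed limit or range.

## Robot

A 6-joint arm with a two-finger parallel gripper is mounted at the origin on a cart in front of the work surface, level with it; the furniture and walls round the work are solid. World frame = base frame: x ahead of the robot, y to its left, z up, the work surface at z = 0. Lengths are in m, angles in degrees, forces in N, time in s.
With the tool pointing down it reaches from about 0.35 to 0.875 m from the base axis. Payload 4.2 kg.
Tool frame: the origin (TCP) lies on the centre line of the jaws, within the pads' length; the fingertips stand 25 mm ahead of it and the grasp point (between the pads) lies 6 mm ahead of it; z points along the fingers, y is the line along which they close (so a half turn about z gives the same grasp; the last joint's range is limited). The gripper opens to 87 mm and grips with 3 to 60 N. Pads are 19 mm wide; open, the fingers measure 117 mm over their backs; the gripper's body (75 mm by 190 mm) begins 51 mm behind the grasp point.
Start: joints at [90.275, 22.042, 0.453, 0, -68.411, -14.817], TCP at [0.157, 0.605, 0.221] pointing down, gripper open.
Joint ranges: [-179.83, 179.83], [-69.29, 118.12], [-61.27, 80.66], [-181.25, 117.63], [-171.15, -9.14], [-177.46, 177.46]. Speed limits (degrees/s): [159.86, 159.86, 180, 180, 180, 180].

## Interface

Orientations are given as a 3x3 rotation matrix whose columns are the frame's x, y, z axes.
In Python, from station import r gives the robot as it stands.
- The arm moves only by the tool move_arm, never from a script. Its argument "series" is a list of rows, each an object with "grip": the opening, from 0 (shut) to 1 (fully open); "xyz": the shift along the tool's x, y, z in mm, a list of three; "angular": the turn, a rotation vector about the tool's x, y, z in rad, a list of three. A call has 1 to 10 rows; each row is the pose to reach, as a shift and turn from the pose commanded when the call began, along the tool's axes at that moment; what a row does not reach only later rows make up. A row lasts 1/10 s, in which the tool goes at most 50 mm and 8.59 degrees, less where a joint would pass 70% of its speed; a pose out of reach is approached as far as the arm can. A call with a gripper value outside its range is refused whole. The fingers move at their own pace and stop on an object; the grip force is fixed at half the most. Time passes only in rows, so rows that repeat a pose let the fingers close. It gives the time, the measured TCP pose, the force, the opening and the grip force at its end, in the units of the state.
- r.sense(): the state, without advancing time (a new reading comes with each control period).
- r.capture(name): name is "scene" or "top" or "wrist"; returns a dict with "img" (420x560x3 uint8, red, green, blue), "camera_matrix" (3x3 intrinsics, pixels), "rvec" (rotation vector, rad) and "tvec" (3), from world to camera coordinates, as OpenCV has them; the wrist camera has in their place "hand_eye" (4x4, takes a point from camera to tool coordinates, whose origin is the TCP and whose axes are the flange's). Camera axes: x right, y down, z forward; pixel columns grow to the right and rows downward; lengths in m; the calibration is good to about 2 mm. A picture is of the moment at which its call begins: read the wrist's pose just before it. There is no depth.
- r.finish_job(): hands the job in; it is judged then, once.
The state is a dict: "time_s": time; "joints": joint angles; "joint_velocities": joint speeds; "effort": joint torques, N m; "tcp_pos": TCP position; "ee_rot": TCP orientation; "wrist_force": force on the tool from outside, world axes, zero at the start; "moment": the same for the moment, N m; "gripper_width": opening from 0.0 (shut) to 1.0 (fully open); "gripper_force": force on a finger pad.
Only numpy, scipy, OpenCV 4.12 (cv2) and the standard library are available. Lean on these libraries where they do the work, as an engineer would, in place of code of your own. Each camera call takes 0.05 s, during which the arm holds its last target. There are 200 camera calls.

## Working session

There is one attempt and no reset: what is moved stays moved. The work goes in short steps, Python scripts to look and compute and a tool call to move; the robot and the scene stay as the last step left them, time stands still between calls to the robot, and variables do not carry over. Pictures are saved under pics/ and viewed, at most 10 in all, crops included, and the job is handed in when it is done.

Besides the shell and the picture viewer there is one more tool, called after "Emit:" as a command line: name --argument value ..., lists and objects as JSON in quotes. move_arm: Moves the arm, as the interface text tells. Its arguments: {"type":"object","properties":{"series":{"type":"array"}},"required":["series"]}

```bash
mkdir -p pics
cat > h.py <<'E'
import numpy as np, cv2
from station import r
def cam(n):
    s=r.sense(); c=r.capture(n); K=np.array(c["camera_matrix"],float)
    if n=="wrist":
        T=np.array(c["hand_eye"],float); W=np.eye(4); W[:3,:3]=s["ee_rot"]; W[:3,3]=s["tcp_pos"]
        X=W@T; R=X[:3,:3]; o=X[:3,3]
    else:
        Rm=cv2.Rodrigues(np.array(c["rvec"],float))[0]; R=Rm.T; o=-Rm.T@np.array(c["tvec"],float).ravel()
    return c["img"],K,R,o
def ray(C,uv):
    d=C[2]@np.linalg.inv(C[1])@np.array([uv[0],uv[1],1.]); return d/np.linalg.norm(d)
def plane(C,uv,z):
    d=ray(C,uv); return C[3]+d*(z-C[3][2])/d[2]
def proj(C,p):
    q=C[1]@(C[2].T@(np.asarray(p)-C[3])); return q[:2]/q[2]
def save(C,name,crop=None,k=1):
    im=C[0][:,:,::-1]
    if crop: im=im[crop[1]:crop[3],crop[0]:crop[2]]
    cv2.imwrite("pics/"+name+".png",cv2.resize(im,None,fx=k,fy=k,interpolation=cv2.INTER_CUBIC))
def blobs(C,lo,hi,amin=40):
    hsv=cv2.cvtColor(C[0],cv2.COLOR_RGB2HSV); m=cv2.inRange(hsv,np.array(lo),np.array(hi))
    n,l,st,ce=cv2.connectedComponentsWithStats(m)
    return [(st[i].tolist(),ce[i].round(1).tolist()) for i in range(1,n) if st[i][4]>=amin],m
E
python3 - <<'E'
from h import *
import pickle
S=cam("scene");T=cam("top");pickle.dump((S,T),open("st.pkl","wb"))
save(S,"scene",None,1.42);save(T,"top",None,1.42)
print(S[3],T[3],S[1],T[1]);print(r.sense())
E
```

```text
[0.083725   0.74701219 0.86745581] [0.3849089  0.01828617 1.36191268] [[427.79946096   0.         283.0116276 ]
 [  0.         427.79946096 208.51326666]
 [  0.           0.           1.        ]] [[440.56558793   0.         275.08756112]
 [  0.         440.56558793 204.67952906]
 [  0.           0.           1.        ]]
{'time_s': 0.1, 'joints': array([ 9.02745235e+01,  2.20863765e+01,  3.86451296e-01, -2.54750319e-02,
       -6.84096142e+01, -1.48184532e+01]), 'joint_velocities': array([-0.01039381, -0.09497024,  0.1587389 ,  0.09260177,  0.05709076,
        0.07447229]), 'effort': array([-4.70435079e-04, -3.91688526e+01,  1.87933499e+01,  4.23187315e+00,
        1.34345650e-02, -6.65299717e-05]), 'tcp_pos': array([0.15677812, 0.60445508, 0.21956045]), 'ee_rot': array([[ 9.67914206e-01, -2.51280575e-01, -4.04262892e-04],
       [-2.51280884e-01, -9.67912318e-01, -1.91374680e-03],
       [ 8.95963619e-05,  1.95392625e-03, -9.99998087e-01]]), 'wrist_force': array([ 0.32937469, -0.42952134,  0.21046863]), 'moment': array([-0.01008469, -0.00155765, -0.00369205]), 'gripper_force': 0.0, 'gripper_width': 0.9987624625747049}
```

View pics/scene.png

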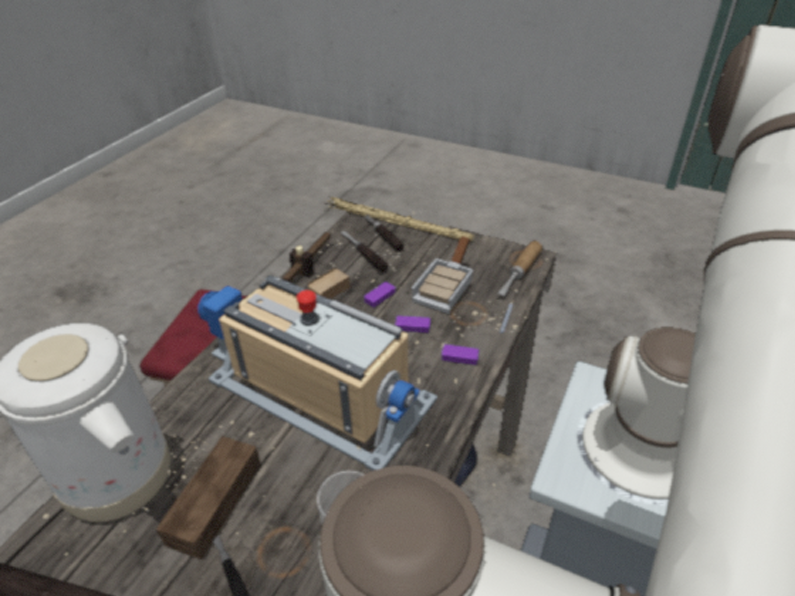

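View pics/top.png

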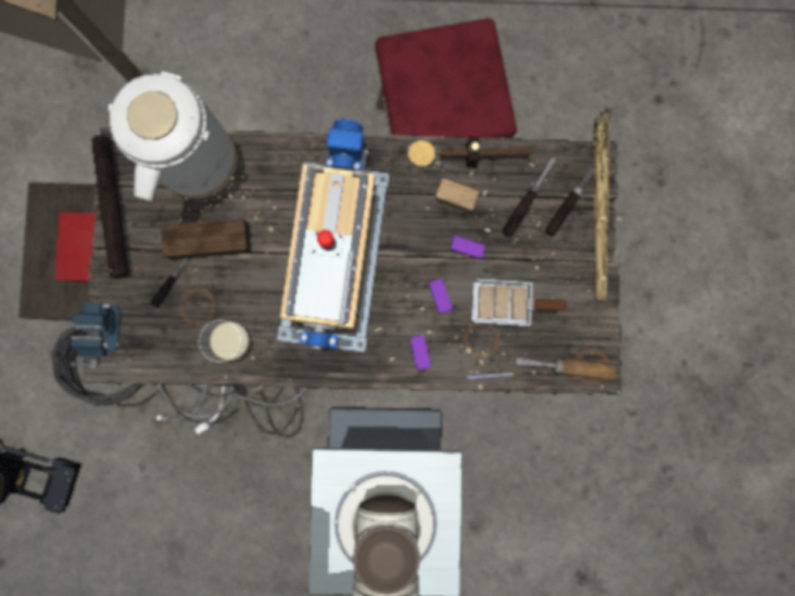

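The scene view shows the barrel (≈310,360), the red knob (307,300), and the pan (443,285) with its handle at (461,250). In the top view the barrel is at (330,245), the knob at (326,239), the pan at (503,303) with its handle to the right at (550,305), and the glass at (228,341).

What could be mistaken:
- **Blanks:** the purple blocks at top (468,247), (441,296), (421,352) and the loose pine block (457,194) are not meant. The three in the pan at (486/502/519,302) are.
- **Handle:** the chisel handle at (590,370) is not meant. The one at (550,305) is.
- **Red knob:** the red mat at (75,245) is not meant. The one at (326,239) is.

Run:
```python
from h import *
import pickle
S,T=pickle.load(open("st.pkl","rb"))
save(T,"topcrop",(190,110,410,260),3.6)
for n,C in(("S",S),("T",T)):
    print(n,"red",blobs(C,(0,170,120),(6,255,255),30)[0],blobs(C,(174,170,120),(180,255,255),30)[0],"blue",blobs(C,(100,140,60),(118,255,255),40)[0])
```

```text
S red [([210, 205, 12, 10, 93], [215.4, 209.5])] [] blue [([140, 202, 30, 36, 461], [152.7, 215.6]), ([273, 269, 21, 28, 239], [281.2, 280.5])]
T red [([41, 151, 25, 46, 487], [53.0, 170.5]), ([225, 163, 10, 11, 82], [229.0, 168.1])] [([43, 151, 9, 14, 59], [47.0, 157.1]), ([52, 151, 13, 16, 69], [58.0, 157.6]), ([41, 163, 21, 34, 309], [49.6, 182.0])] blue [([231, 84, 25, 35, 651], [243.1, 100.4]), ([213, 234, 24, 11, 143], [224.2, 238.7])]
```

View pics/topcrop.png

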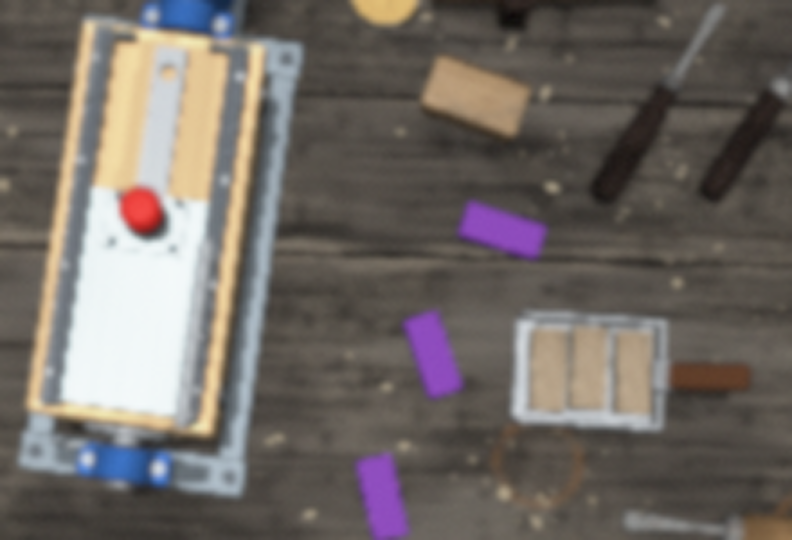

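The crop shows the board corners at (85,20), (266,42), (213,436) and (28,408), the knob at (141,210), the bead at (195,330), the pan corners at (517,316), (667,320), (663,430) and (512,420), and the handle from (672,377) to (748,377). The choice of pan, handle and knob is confirmed.

```bash
cat >> h.py <<'E'
def tri(C1,u1,C2,u2):
    d1,d2=ray(C1,u1),ray(C2,u2); A=np.stack([d1,-d2],1); t=np.linalg.lstsq(A,C2[3]-C1[3],rcond=None)[0]
    a=C1[3]+t[0]*d1; b=C2[3]+t[1]*d2; return (a+b)/2,np.linalg.norm(a-b)
E
python3 - <<'E'
from h import *
import pickle
S,T=pickle.load(open("st.pkl","rb"))
np.set_printoptions(precision=4,suppress=True)
q=lambda x,y:((x+.5)/3.6-.5+190,(y+.5)/3.6-.5+110)
print("knob",tri(S,(215.4,209.5),T,(229.0,168.1)),"on plane", plane(T,(229,168.1),.222))
c=[plane(T,q(*p),.165) for p in((85,20),(266,42),(213,436),(28,408))]
c=np.array(c);print(c, c.mean(0)); 
f=(c[0]+c[1]-c[2]-c[3])/2; print("len",np.linalg.norm(f),"wid",np.linalg.norm(c[0]-c[1]),np.linalg.norm(c[3]-c[2]),"yaw",np.degrees(np.arctan2(f[1],f[0])))
p=np.array([plane(T,q(*a),.044) for a in((517,316),(667,320),(663,430),(512,420))]);print(p,p.mean(0))
g=(p[0]+p[3]-p[1]-p[2])/2;print("panlen",np.linalg.norm(g),np.linalg.norm(p[0]-p[3]),"pan y dir",np.degrees(np.arctan2(g[1],g[0])))
print("handle",plane(T,q(672,377),.045),plane(T,q(748,377),.085))
print("glass",plane(T,(228/1.42,341/1.42),.09))
E
```

```text
knob (array([0.5676, 0.1264, 0.2253]), np.float64(0.0026014613275710374)) on plane [0.567  0.1261 0.222 ]
[[0.7225 0.1797 0.165 ]
 [0.7092 0.0404 0.165 ]
 [0.4062 0.0724 0.165 ]
 [0.4238 0.2121 0.165 ]] [0.5654 0.1261 0.165 ]
len 0.3025616641225172 wid 0.13992818585906805 0.14080380795662228 yaw -6.121170254369032
[[ 0.5146 -0.1732  0.044 ]
 [ 0.5144 -0.2991  0.044 ]
 [ 0.4223 -0.2963  0.044 ]
 [ 0.4276 -0.1702  0.044 ]] [ 0.4697 -0.2347  0.044 ]
panlen 0.12599346062315211 0.08705382464274136 pan y dir 88.75979491342139
handle [ 0.4666 -0.3033  0.045 ] [ 0.4657 -0.3552  0.085 ]
glass [0.3745 0.3278 0.09  ]
```

```bash
cat >> h.py <<'E'
from scipy.spatial.transform import Rotation as Ro
np.set_printoptions(precision=4,suppress=True)
A0=np.radians(-6.1); B0=np.array([.5645,.126,0])
def bar(x,y,z): return B0+[x*np.cos(A0)-y*np.sin(A0),x*np.sin(A0)+y*np.cos(A0),z]
def down(a):
    a=np.radians(a);c,s=np.cos(a),np.sin(a); return np.array([[c,s,0],[s,-c,0],[0,0,-1.]])
def go(p,R,M=None):
    s=r.sense(); E=np.array(s["ee_rot"]) ; E=Ro.from_matrix(E).as_matrix()
    print("xyz",(1000*E.T@(np.asarray(p)-s["tcp_pos"])).round(1),"ang",Ro.from_matrix(E.T@R).as_rotvec().round(3),"t",s["time_s"])
E
python3 - <<'E'
from h import *
k=bar(.003,0,.225);print(k,bar(-.0775,-.048,.192))
go(k+[0,0,.085],down(-6.1))
E
```

```text
[0.5675 0.1257 0.225 ] [0.4823 0.0865 0.192 ]
xyz [517.8 360.4 -89.7] ang [ 0.002  0.    -0.148] t 0.1
```

Emit:
move_arm --series '[{"grip": 1, "xyz": [20, 15, -90], "angular": [0, 0, 0]}, {"grip": 1, "xyz": [20, 15, -90], "angular": [0, 0, 0]}, {"grip": 1, "xyz": [518, 360, -90], "angular": [0.002, 0, -0.148]}, {"grip": 1, "xyz": [518, 360, -90], "angular": [0.002, 0, -0.148]}, {"grip": 1, "xyz": [518, 360, -90], "angular": [0.002, 0, -0.148]}, {"grip": 1, "xyz": [518, 360, -90], "angular": [0.002, 0, -0.148]}, {"grip": 1, "xyz": [518, 360, -90], "angular": [0.002, 0, -0.148]}, {"grip": 1, "xyz": [518, 360, -90], "angular": [0.002, 0, -0.148]}, {"grip": 1, "xyz": [518, 360, -90], "angular": [0.002, 0, -0.148]}, {"grip": 1, "xyz": [518, 360, -90], "angular": [0.002, 0, -0.148]}]'

```text
time_s: 1.1
tcp_pos: [0.4343, 0.2805, 0.3104]
ee_rot: [[0.994, -0.105, -0.0], [-0.105, -0.994, 0.002], [-0.0, -0.002, -1.0]]
wrist_force: [-0.2, 0.5, 0.0]
gripper_width: 0.998
gripper_force: 0.0
```

Run:
```python
from h import *
go(bar(.003,0,.310),down(-6.1)); print(r.sense()["tcp_pos"])
```

```text
xyz [148.8 139.9   0.1] ang [-0.002  0.     0.001] t 1.1
[0.4343 0.2805 0.3104]
```

Emit:
move_arm --series '[{"grip": 1, "xyz": [135, 127, 0], "angular": [0, 0, 0]}, {"grip": 1, "xyz": [135, 127, 0], "angular": [0, 0, 0]}, {"grip": 1, "xyz": [135, 127, 0], "angular": [0, 0, 0]}, {"grip": 1, "xyz": [135, 127, 0], "angular": [0, 0, 0]}, {"grip": 1, "xyz": [135, 127, 0], "angular": [0, 0, 0]}, {"grip": 1, "xyz": [135, 127, 0], "angular": [0, 0, 0]}]'

```text
time_s: 1.7
tcp_pos: [0.5544, 0.141, 0.3094]
ee_rot: [[0.994, -0.108, -0.001], [-0.108, -0.994, 0.001], [-0.002, -0.001, -1.0]]
wrist_force: [-0.4, 0.9, -0.4]
gripper_width: 1.003
gripper_force: 0.0
```

Run:
```python
from h import *
W=cam("wrist");save(W,"w1",None,1.4)
k=proj(W,bar(.003,0,.225)) ; print("expect",k)
for lo,hi in (((0,150,90),(8,255,255)),((172,150,90),(180,255,255))): print(blobs(W,lo,hi,200)[0])
go(bar(.003,0,.310),down(-6.1)); print(W[3])
```

```text
expect [296.1926 192.4423]
[([277, 168, 40, 43, 1332], [296.3, 189.6])]
[]
xyz [15.1 14.6 -0.3] ang [-0.002  0.001  0.   ] t 1.75
[0.6206 0.1331 0.4742]
```

View pics/w1.png

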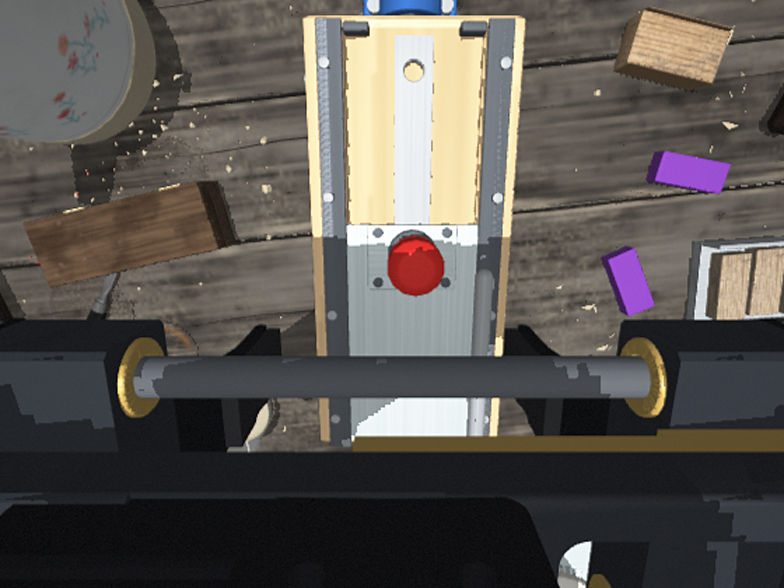

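The wrist view shows the knob at (415,264), within 2 px of the prediction, with the jaws across the barrel, so I go on to the grasp.

Emit:
move_arm --series '[{"grip": 0.65, "xyz": [15, 14.5, 0], "angular": [0, 0, 0]}, {"grip": 0.65, "xyz": [15, 14.5, 0], "angular": [0, 0, 0]}, {"grip": 0.65, "xyz": [15, 14.5, 40], "angular": [0, 0, 0]}, {"grip": 0.65, "xyz": [15, 14.5, 70], "angular": [0, 0, 0]}, {"grip": 0.65, "xyz": [15, 14.5, 84], "angular": [0, 0, 0]}, {"grip": 0.65, "xyz": [15, 14.5, 84], "angular": [0, 0, 0]}, {"grip": 0.65, "xyz": [15, 14.5, 84], "angular": [0, 0, 0]}]'

```text
time_s: 2.45
tcp_pos: [0.5678, 0.127, 0.2272]
ee_rot: [[0.995, -0.104, 0.002], [-0.104, -0.995, 0.002], [0.001, -0.002, -1.0]]
wrist_force: [-0.3, 0.3, 1.1]
gripper_width: 0.651
gripper_force: 0.0
```

Run:
```python
from h import *
go(bar(.003,0,.225),down(-6.1)); print(r.sense()["tcp_pos"],r.sense()["gripper_width"])
```

```text
xyz [-0.1  1.3  2.2] ang [-0.002 -0.001  0.002] t 2.45
[0.5678 0.127  0.2272] 0.6511439967870738
```

Close, then lift.

Emit:
move_arm --series '[{"grip": 0.65, "xyz": [0, 0.5, 1], "angular": [0, 0, 0]}, {"grip": 0.2, "xyz": [0, 0.5, 1], "angular": [0, 0, 0]}, {"grip": 0.2, "xyz": [0, 0.5, 1], "angular": [0, 0, 0]}, {"grip": 0.2, "xyz": [0, 0.5, 1], "angular": [0, 0, 0]}, {"grip": 0.2, "xyz": [0, 0.5, 1], "angular": [0, 0, 0]}, {"grip": 0.2, "xyz": [0, 0.5, 1], "angular": [0, 0, 0]}]'

```text
time_s: 3.05
tcp_pos: [0.568, 0.1261, 0.2255]
ee_rot: [[0.994, -0.106, 0.001], [-0.106, -0.994, 0.003], [0.001, -0.003, -1.0]]
wrist_force: [0.2, 2.4, 1.5]
gripper_width: 0.35
gripper_force: 30.0
```

Emit:
move_arm --series '[{"grip": 0.2, "xyz": [0, 0, -4], "angular": [0, 0, 0]}, {"grip": 0.2, "xyz": [0, 0, -8], "angular": [0, 0, 0]}, {"grip": 0.2, "xyz": [0, 0, -11], "angular": [0, 0, 0]}, {"grip": 0.2, "xyz": [0, 0, -11], "angular": [0, 0, 0]}, {"grip": 0.2, "xyz": [0, 0, -11], "angular": [0, 0, 0]}]'

```text
time_s: 3.55
tcp_pos: [0.5673, 0.126, 0.2348]
ee_rot: [[0.994, -0.106, -0.002], [-0.106, -0.994, 0.003], [-0.002, -0.002, -1.0]]
wrist_force: [2.8, 4.8, -12.5]
gripper_width: 0.346
gripper_force: 30.0
```

Emit:
move_arm --series '[{"grip": 0.2, "xyz": [15, 0, 0], "angular": [0, 0, 0]}, {"grip": 0.2, "xyz": [30, 0, 0], "angular": [0, 0, 0]}, {"grip": 0.2, "xyz": [50, 0, 0], "angular": [0, 0, 0]}, {"grip": 0.2, "xyz": [70, 0, 0], "angular": [0, 0, 0]}, {"grip": 0.2, "xyz": [90, 0, 0], "angular": [0, 0, 0]}, {"grip": 0.2, "xyz": [105, 0, 0], "angular": [0, 0, 0]}, {"grip": 0.2, "xyz": [112, 0, 0], "angular": [0, 0, 0]}, {"grip": 0.2, "xyz": [115, 0, 0], "angular": [0, 0, 0]}, {"grip": 0.2, "xyz": [115, 0, 0], "angular": [0, 0, 0]}, {"grip": 0.2, "xyz": [115, 0, 0], "angular": [0, 0, 0]}]'

```text
time_s: 4.55
tcp_pos: [0.6811, 0.1135, 0.2357]
ee_rot: [[0.994, -0.105, -0.002], [-0.105, -0.994, 0.002], [-0.002, -0.002, -1.0]]
wrist_force: [-1.7, 4.1, -11.7]
gripper_width: 0.349
gripper_force: 30.0
```

Emit:
move_arm --series '[{"grip": 0.2, "xyz": [1, 0, 0], "angular": [0, 0, 0]}, {"grip": 0.2, "xyz": [1, 0, 4], "angular": [0, 0, 0]}, {"grip": 0.2, "xyz": [1, 0, 8], "angular": [0, 0, 0]}, {"grip": 0.2, "xyz": [1, 0, 10], "angular": [0, 0, 0]}, {"grip": 0.2, "xyz": [1, 0, 10], "angular": [0, 0, 0]}, {"grip": 0.2, "xyz": [1, 0, 10], "angular": [0, 0, 0]}]'

```text
time_s: 5.15
tcp_pos: [0.6829, 0.1132, 0.2275]
ee_rot: [[0.994, -0.105, 0.001], [-0.105, -0.994, 0.002], [0.001, -0.002, -1.0]]
wrist_force: [-3.6, 3.9, -7.2]
gripper_width: 0.35
gripper_force: 30.0
```

Emit:
move_arm --series '[{"grip": 0.2, "xyz": [0, 0, 2], "angular": [0, 0, 0]}, {"grip": 0.2, "xyz": [0, 0, 2], "angular": [0, 0, 0]}, {"grip": 0.65, "xyz": [0, 0, 2], "angular": [0, 0, 0]}, {"grip": 0.65, "xyz": [0, 0, 2], "angular": [0, 0, 0]}, {"grip": 0.65, "xyz": [0, 0, 2], "angular": [0, 0, 0]}, {"grip": 0.65, "xyz": [0, 0, -40], "angular": [0, 0, 0]}, {"grip": 0.65, "xyz": [0, 0, -90], "angular": [0, 0, 0]}, {"grip": 0.65, "xyz": [-90, 0, -100], "angular": [0, 0, 0]}, {"grip": 0.65, "xyz": [-90, 0, -100], "angular": [0, 0, 0]}, {"grip": 0.65, "xyz": [-90, 0, -100], "angular": [0, 0, 0]}]'

```text
time_s: 6.15
tcp_pos: [0.5911, 0.1217, 0.3311]
ee_rot: [[0.995, -0.104, 0.007], [-0.104, -0.995, 0.003], [0.006, -0.004, -1.0]]
wrist_force: [-0.1, 0.6, 1.2]
gripper_width: 0.649
gripper_force: 0.0
```

Run:
```python
from h import *
W=cam("wrist");save(W,"w2",None,1.4)
b=blobs(W,(0,150,90),(8,255,255),200)[0]
print(b,"expect down/strip",proj(W,bar(.118,0,.219)),proj(W,bar(.118,0,.226)),r.sense()["tcp_pos"])
T=cam("top");b=blobs(T,(0,170,120),(6,255,255),30)[0];print(b,proj(T,bar(.118,0,.222)))
import pickle;pickle.dump((W,T),open("wt.pkl","wb"))
```

```text
[([260, 71, 39, 44, 1319], [278.6, 92.4])] expect down/strip [278.0094  96.8968] [277.9339  96.0531] [0.5929 0.1219 0.3304]
[([42, 151, 24, 46, 462], [54.2, 169.9]), ([40, 170, 7, 26, 60], [42.2, 185.9])] [235.2126 124.9785]
```

View pics/w2.png

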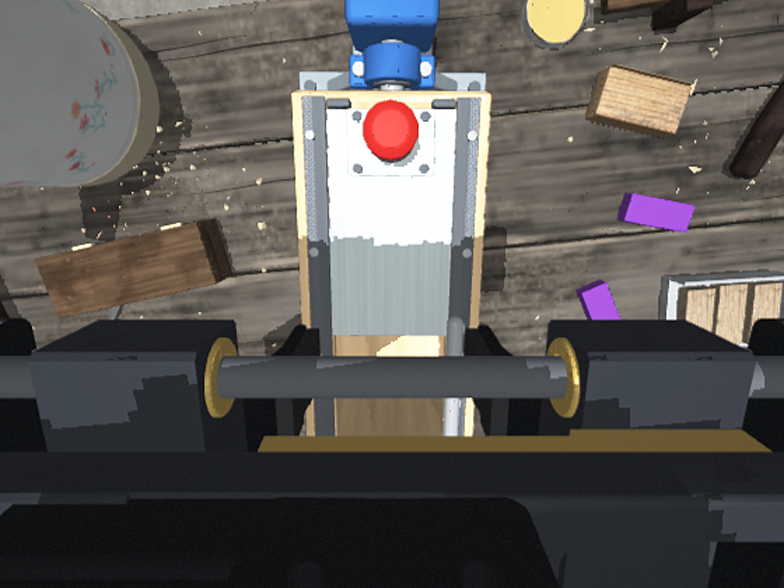

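The hatch is open and locked: the knob is at (390,130), the pin sat about 2 mm up at 7 N before release, and the opening shows below. Next is the pan.

```bash
cat >> h.py <<'E'
# pan frame pose -> tool pose ; pan yaw deg (pan x axis azimuth), tip deg (pour), TILT tool forward lean
TILT=30
def panR(yaw,tip): return Ro.from_euler('z',yaw,degrees=True).as_matrix()@Ro.from_euler('x',-tip,degrees=True).as_matrix()
def toolR(P): return P@Ro.from_euler('x',TILT,degrees=True).as_matrix()@down(-90)
def tcp(o,P,g=(0,-.096,.059),back=0.): 
    R=toolR(P); return np.asarray(o)+P@np.array(g)-R[:,2]*(.006+back),R
E
python3 - <<'E'
from h import *
p,R=tcp([.469,-.2347,0],panR(-1.5,0),back=.1);print(p,r.sense()["joints"])
go(p+[0,0,.05],R)
E
```

```text
[ 0.4651 -0.3836  0.1508] [ 26.9009  17.0605   8.4751   0.0161 -81.0345  57.0531]
xyz [-75.6 516.9 126.3] ang [ 0.383 -0.424  1.457] t 6.25
```

Emit:
move_arm --series '[{"grip": 0.65, "xyz": [-76, 517, 126], "angular": [0.383, -0.424, 1.457]}, {"grip": 0.65, "xyz": [-76, 517, 126], "angular": [0.383, -0.424, 1.457]}, {"grip": 0.65, "xyz": [-76, 517, 126], "angular": [0.383, -0.424, 1.457]}, {"grip": 0.65, "xyz": [-76, 517, 126], "angular": [0.383, -0.424, 1.457]}, {"grip": 0.65, "xyz": [-76, 517, 126], "angular": [0.383, -0.424, 1.457]}, {"grip": 0.65, "xyz": [-76, 517, 126], "angular": [0.383, -0.424, 1.457]}, {"grip": 0.65, "xyz": [-76, 517, 126], "angular": [0.383, -0.424, 1.457]}, {"grip": 0.65, "xyz": [-76, 517, 126], "angular": [0.383, -0.424, 1.457]}, {"grip": 0.65, "xyz": [-76, 517, 126], "angular": [0.383, -0.424, 1.457]}, {"grip": 0.65, "xyz": [-76, 517, 126], "angular": [0.383, -0.424, 1.457]}]'

```text
time_s: 7.25
tcp_pos: [0.4725, -0.3518, 0.2072]
ee_rot: [[0.028, -1.0, -0.005], [-0.875, -0.027, 0.483], [-0.483, -0.009, -0.875]]
wrist_force: [1.0, 0.4, 0.2]
gripper_width: 0.651
gripper_force: 0.0
```

Run:
```python
from h import *
p,R=tcp([.469,-.2347,0],panR(-1.5,0),back=.1);print(r.sense()["joints"],r.sense()["tcp_pos"])
go(p+[0,0,.05],R)
```

```text
[-34.3052  30.1307  14.9073 -23.3796 -92.1241  38.7195] [ 0.4725 -0.3518  0.2072]
xyz [30.7  8.3 -9.7] ang [ 0.018 -0.019  0.051] t 7.25
```

Emit:
move_arm --series '[{"grip": 0.65, "xyz": [12, 2, 0], "angular": [0, 0, 0]}, {"grip": 0.65, "xyz": [12, 2, 0], "angular": [0, 0, 0]}, {"grip": 0.65, "xyz": [12, 2, 0], "angular": [0, 0, 0]}]'

```text
time_s: 7.55
tcp_pos: [0.4715, -0.3588, 0.2021]
ee_rot: [[0.035, -0.999, -0.007], [-0.875, -0.034, 0.483], [-0.483, -0.01, -0.875]]
wrist_force: [0.3, 1.0, 0.3]
gripper_width: 0.649
gripper_force: 0.0
```

Run:
```python
from h import *
W=cam("wrist");save(W,"w3",None,1.4)
import pickle;pickle.dump(W,open("w3.pkl","wb"))
P=panR(-1.5,0);o=np.array([.469,-.2347,0])
for n,q in dict(BL=(-.045,-.06,.041),BR=(.045,-.06,.041),FL=(-.045,.06,.044),FR=(.045,.06,.044),grip=(0,-.096,.059)).items(): print(n,1.4*proj(W,o+P@np.array(q)))
p,R=tcp(o,P,back=.05); go(p,R)
```

```text
BL [454.3773 240.6909]
BR [337.1937 234.1795]
FL [434.7402 343.9618]
FR [339.8311 339.4477]
grip [399.547  210.5576]
xyz [46.4  7.2 83.2] ang [ 0.021 -0.019  0.059] t 7.6
```

View pics/w3.png

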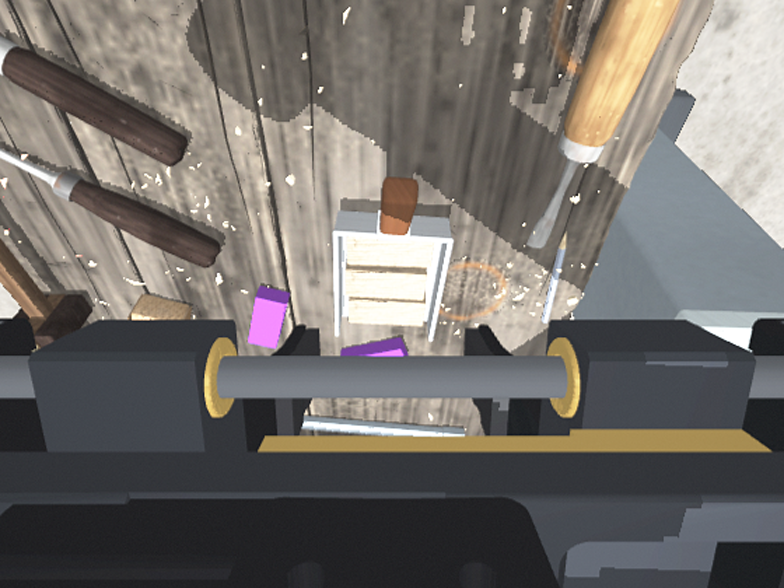

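The pan's corners are at (335,234), (452,237), (336,335) and (431,341), and its handle at (399,205), within 2–3 mm of the prediction. I shift the estimate by about 2 mm and approach.

Run:
```python
from h import *
import pickle
W=pickle.load(open("w3.pkl","rb"))
a=[plane(W,np.array(u)/1.4,.042) for u in((452,237),(334,234),(336,335),(432,341))];print(np.array(a),np.mean(a,0))
P=panR(-1.5,0);o=np.array([.471,-.2365,0])
p,R=tcp(o,P,back=.05); go(p,R)
```

```text
[[ 0.4249 -0.2976  0.042 ]
 [ 0.5147 -0.2967  0.042 ]
 [ 0.5192 -0.1798  0.042 ]
 [ 0.4283 -0.1754  0.042 ]] [ 0.4718 -0.2374  0.042 ]
xyz [48.1  5.3 82.3] ang [ 0.021 -0.019  0.059] t 7.6
```

Emit:
move_arm --series '[{"grip": 0.65, "xyz": [48, 5, 0], "angular": [0.02, -0.02, 0.06]}, {"grip": 0.65, "xyz": [48, 5, 40], "angular": [0.02, -0.02, 0.06]}, {"grip": 0.65, "xyz": [48, 5, 82], "angular": [0.02, -0.02, 0.06]}, {"grip": 0.65, "xyz": [48, 5, 82], "angular": [0.02, -0.02, 0.06]}, {"grip": 0.65, "xyz": [48, 5, 82], "angular": [0.02, -0.02, 0.06]}, {"grip": 0.65, "xyz": [48, 5, 82], "angular": [0.02, -0.02, 0.06]}]'

```text
time_s: 8.2
tcp_pos: [0.4688, -0.3615, 0.1097]
ee_rot: [[-0.022, -1.0, 0.015], [-0.867, 0.026, 0.498], [-0.498, -0.002, -0.867]]
wrist_force: [0.3, 0.2, 0.4]
gripper_width: 0.651
gripper_force: 0.0
```

Run:
```python
from h import *
P=panR(-1.9,0);o=np.array([.4715,-.237,0])
p,R=tcp(o,P); go(p,R);print(r.sense()["tcp_pos"],r.sense()["wrist_force"])
```

```text
xyz [ 0.6  1.3 52.1] ang [ 0.002 -0.002  0.007] t 8.2
[ 0.4688 -0.3615  0.1097] [0.2626 0.2488 0.4159]
```

Emit:
move_arm --series '[{"grip": 0.65, "xyz": [0.5, 1.3, 25], "angular": [0, 0, 0.007]}, {"grip": 0.65, "xyz": [0.5, 1.3, 45], "angular": [0, 0, 0.007]}, {"grip": 0.65, "xyz": [0.5, 1.3, 52], "angular": [0, 0, 0.007]}, {"grip": 0.65, "xyz": [0.5, 1.3, 52], "angular": [0, 0, 0.007]}, {"grip": 0.65, "xyz": [0.5, 1.3, 52], "angular": [0, 0, 0.007]}, {"grip": 0.1, "xyz": [0.5, 1.3, 52], "angular": [0, 0, 0.007]}, {"grip": 0.1, "xyz": [0.5, 1.3, 52], "angular": [0, 0, 0.007]}, {"grip": 0.1, "xyz": [0.5, 1.3, 52], "angular": [0, 0, 0.007]}, {"grip": 0.1, "xyz": [0.5, 1.3, 52], "angular": [0, 0, 0.007]}, {"grip": 0.1, "xyz": [0.5, 1.3, 52], "angular": [0, 0, 0.007]}]'

```text
time_s: 9.2
tcp_pos: [0.4664, -0.3355, 0.0621]
ee_rot: [[-0.033, -0.999, 0.013], [-0.865, 0.035, 0.501], [-0.501, 0.005, -0.865]]
wrist_force: [1.1, 0.1, 0.7]
gripper_width: 0.279
gripper_force: 0.4
```

Emit:
move_arm --series '[{"grip": 0.1, "xyz": [0, 0, 0], "angular": [0, 0, 0]}, {"grip": 0.1, "xyz": [0, 0, 0], "angular": [0, 0, 0]}, {"grip": 0.1, "xyz": [0, 0, 0], "angular": [0, 0, 0]}]'

```text
time_s: 9.5
tcp_pos: [0.4667, -0.3355, 0.0621]
ee_rot: [[-0.032, -0.999, 0.013], [-0.865, 0.035, 0.501], [-0.501, 0.005, -0.866]]
wrist_force: [0.1, -0.5, 0.1]
gripper_width: 0.25
gripper_force: 29.8
```

```bash
cat >> h.py <<'E'
import os
if os.path.exists("G.npy"): G=np.load("G.npy")   # tool pose in pan frame
def H(R,p): M=np.eye(4);M[:3,:3]=R;M[:3,3]=p;return M
def tool():
    s=r.sense();return H(Ro.from_matrix(s["ee_rot"]).as_matrix(),s["tcp_pos"])
def gopan(P,o):
    M=H(P,o)@G; go(M[:3,3],M[:3,:3])
def pan():
    M=tool()@np.linalg.inv(G); return M
# hooked pan pose: pan point on bead (y=hy, z=13mm) on bead centre + 6mm along pan normal
def hook(tip,dz=0.,dy=0.,dx=0.,yaw=-6.1):
    # bead centre bar(-.0775,-.048,.186); lip inner face y=57 touches bead: bead centre at pan (0,.051,.007)
    P=panR(yaw,tip); c=bar(-.0775+dx,-.048+dy,.186+dz); return P,c-P@np.array([0,.051,.007])
E
python3 - <<'E'
from h import *
s=r.sense();print(s["gripper_width"],s["gripper_force"],s["tcp_pos"])
np.save("G.npy",np.linalg.inv(H(panR(-1.9,0),[.4715,-.237,0]))@tool())
import h; h.G=np.load("G.npy");print(h.G)
P,o=hook(0);print("hook pan o",o)
E
```

```text
0.2502789027268974 29.842868568375707 [ 0.4667 -0.3355  0.0621]
[[-0.0037 -1.     -0.0034 -0.0016]
 [-0.8655  0.0016  0.5009 -0.0986]
 [-0.5009  0.0048 -0.8655  0.0621]
 [ 0.      0.      0.      1.    ]]
hook pan o [0.4769 0.0358 0.179 ]
```

Run:
```python
from h import *
gopan(panR(-1.9,0),[.4715,-.237,.24])
```

```text
xyz [-120.2    1.1 -207.7] ang [ 0.  0. -0.] t 9.5
```

Emit:
move_arm --series '[{"grip": 0.1, "xyz": [-5, 0, -9], "angular": [0, 0, 0]}, {"grip": 0.1, "xyz": [-14, 0, -24], "angular": [0, 0, 0]}, {"grip": 0.1, "xyz": [-28, 0.2, -48], "angular": [0, 0, 0]}, {"grip": 0.1, "xyz": [-45, 0.4, -78], "angular": [0, 0, 0]}, {"grip": 0.1, "xyz": [-63, 0.6, -109], "angular": [0, 0, 0]}, {"grip": 0.1, "xyz": [-81, 0.8, -140], "angular": [0, 0, 0]}, {"grip": 0.1, "xyz": [-97, 1, -168], "angular": [0, 0, 0]}, {"grip": 0.1, "xyz": [-110, 1, -190], "angular": [0, 0, 0]}, {"grip": 0.1, "xyz": [-117, 1, -203], "angular": [0, 0, 0]}, {"grip": 0.1, "xyz": [-120, 1, -208], "angular": [0, 0, 0]}]'

```text
time_s: 10.5
tcp_pos: [0.4666, -0.336, 0.3044]
ee_rot: [[-0.031, -0.999, 0.015], [-0.866, 0.035, 0.499], [-0.499, 0.003, -0.866]]
wrist_force: [0.3, -0.5, -3.8]
gripper_width: 0.247
gripper_force: 30.0
```

Run:
```python
from h import *
print(pan()[:3,3],r.sense()["joints"],r.sense()["moment"])
P,o=hook(0,dz=.040,dy=.004); gopan(P,o)
```

```text
[ 0.4716 -0.2376  0.2421] [ -34.3083   25.3876   21.1995  -25.449  -101.8385   30.5391] [-1.546  -0.0948 -0.0101]
xyz [-228.9   10.9  158.9] ang [ 0.035 -0.002  0.065] t 10.5
```

Emit:
move_arm --series '[{"grip": 0.1, "xyz": [-6, 0.3, 4], "angular": [0.001, 0, 0.002]}, {"grip": 0.1, "xyz": [-21, 1, 14], "angular": [0.003, 0, 0.006]}, {"grip": 0.1, "xyz": [-44, 2, 30], "angular": [0.007, 0, 0.012]}, {"grip": 0.1, "xyz": [-74, 3.5, 51], "angular": [0.011, -0.001, 0.021]}, {"grip": 0.1, "xyz": [-107, 5, 74], "angular": [0.016, -0.001, 0.03]}, {"grip": 0.1, "xyz": [-140, 6.7, 97], "angular": [0.021, -0.001, 0.04]}, {"grip": 0.1, "xyz": [-172, 8, 119], "angular": [0.026, -0.002, 0.049]}, {"grip": 0.1, "xyz": [-199, 9.5, 138], "angular": [0.03, -0.002, 0.056]}, {"grip": 0.1, "xyz": [-219, 10.4, 152], "angular": [0.034, -0.002, 0.062]}, {"grip": 0.1, "xyz": [-229, 11, 159], "angular": [0.035, -0.002, 0.065]}]'

```text
time_s: 11.5
tcp_pos: [0.4629, -0.056, 0.2779]
ee_rot: [[-0.098, -0.994, 0.042], [-0.859, 0.106, 0.5], [-0.502, 0.013, -0.865]]
wrist_force: [-7.4, -24.2, 12.4]
gripper_width: 0.249
gripper_force: 30.0
```

Run:
```python
from h import *
T=cam("top");save(T,"t2",(170,120,350,255),4.4)
S=cam("scene");W=cam("wrist")
import pickle;pickle.dump((T,S,W),open("p2.pkl","wb"))
print(r.sense()["wrist_force"],r.sense()["moment"],pan()[:3,3])
M=pan();f=lambda C,q,a=(170,120),k=4.4:(k*(proj(C,(M@np.array([*q,1.]))[:3])-a+.5)-.5).round()
for q in((-.045,-.06,.041),(.045,-.06,.041),(-.045,.06,.044),(.045,.06,.044)): print(q,f(T,q),f(S,q,(0,0),1),f(W,q,(0,0),1))
P,o=hook(0,dz=.010,dy=.004); gopan(P,o)
```

```text
[-0.0663  0.2567 -3.501 ] [-1.6596  0.085  -0.0084] [0.4761 0.0409 0.2168]
(-0.045, -0.06, 0.041) [494. 456.] [296. 181.] [341. 259.]
(0.045, -0.06, 0.041) [514. 301.] [265. 170.] [212. 259.]
(-0.045, 0.06, 0.044) [285. 429.] [269. 208.] [325. 337.]
(0.045, 0.06, 0.044) [306. 273.] [236. 195.] [230. 338.]
xyz [14.6 -1.3 23.4] ang [ 0.005  0.002 -0.002] t 11.65
```

View pics/t2.png

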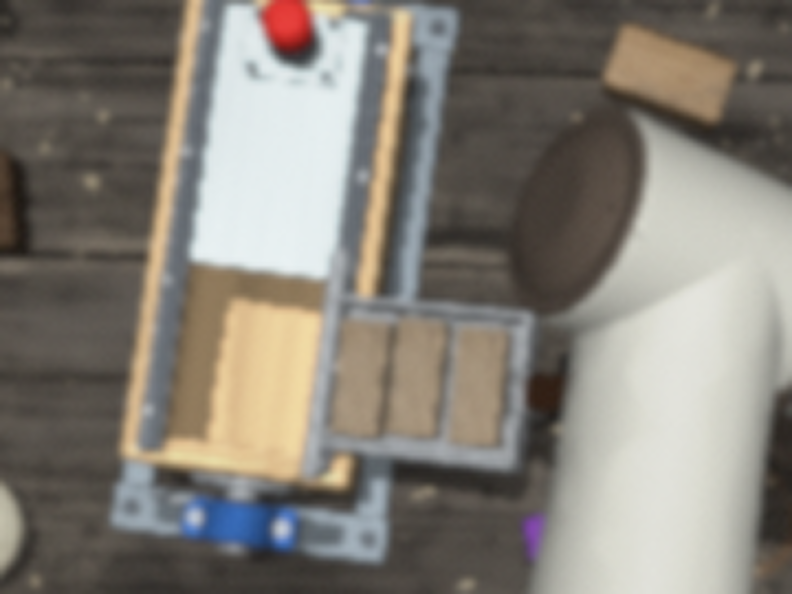

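The top view shows the pan's pouring edge stopped at the bead (≈330,300–450), about 17 mm short of the prediction. The 24 N peak suggests that the lip touched the bead or that the pan pitched in the grip. I check this in the other two views.

Run:
```python
from h import *
import pickle
T,S,W=pickle.load(open("p2.pkl","rb"))
a=cv2.resize(S[0][140:290,200:333],(532,600),interpolation=cv2.INTER_CUBIC)
b=cv2.resize(W[0][180:375,190:365],(525,585),interpolation=cv2.INTER_CUBIC)
m=np.zeros((600,1060,3),np.uint8);m[:,:532]=a;m[:585,532:1057]=b
m=cv2.resize(m,(795,450),interpolation=cv2.INTER_AREA)
cv2.imwrite("pics/m1.png",m[:,:,::-1])
```

```text
(no output)
```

View pics/m1.png

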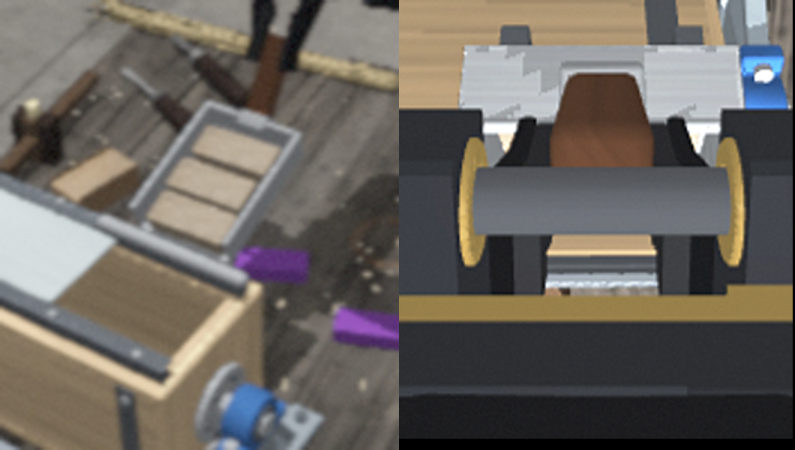

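The pan has pitched nose-down in the grip, and its pouring end is outside the bead. Scene-side corners: (208,103), (300,135), (133,210), (228,248). All the blanks are still in it. I triangulate the real pan pose.

Run:
```python
from h import *
import pickle
T,S,W=pickle.load(open("p2.pkl","rb"))
s=lambda u,v:((u+.5)/3-.5+200,(v+.5)/3-.5+140); t=lambda u,v:((u+.5)/4.4-.5+170,(v+.5)/4.4-.5+120)
X={}
for n,a,b in(("Bfar",(208,103),(532,313)),("Bnear",(300,135),(521,470)),("Ffar",(133,210),(343,298)),("Fnear",(228,248),(328,450))):
    X[n],e=tri(S,s(*a),T,t(*b));print(n,X[n],e)
d=(X["Ffar"]+X["Fnear"]-X["Bfar"]-X["Bnear"])/2;print("len",np.linalg.norm(d),"pitch down",np.degrees(np.arcsin(-d[2]/np.linalg.norm(d))),"az",np.degrees(np.arctan2(d[1],d[0])))
c=(X["Bfar"]-X["Bnear"]+X["Ffar"]-X["Fnear"])/2;print(np.linalg.norm(c),np.degrees(np.arctan2(c[1],c[0])))
back=(X["Bfar"]+X["Bnear"])/2; print("back mid",back,"grip",tool()[:3,3]+.006*tool()[:3,2], "nominal back mid",(pan()@[0,-.06,.041,1]))
```

```text
Bfar [ 0.5098 -0.0346  0.2412] 0.0005919694207907921
Bnear [ 0.4203 -0.0296  0.239 ] 0.004446642232119272
Ffar [0.5206 0.0776 0.2045] 0.0017965568238046128
Fnear [0.4303 0.0844 0.2031] 0.0040877676364966765
len 0.11923184830321383 pitch down 17.70849543016706 az 84.74924160663778
0.09014770798035282 -3.7974030502913685
back mid [ 0.4651 -0.0321  0.2401] grip [ 0.4647 -0.0542  0.2735] nominal back mid [ 0.4699 -0.0189  0.2577  1.    ]
```

Run:
```python
from h import *
import h
c=np.array([[.5098,-.0346,.2412],[.4203,-.0296,.239],[.5206,.0776,.2045],[.4303,.0844,.2031]]).mean(0)
P=panR(-5,17.7); o=c-P@np.array([0,0,.0425])
np.save("G.npy",np.linalg.inv(H(P,o))@tool()); h.G=np.load("G.npy"); print(h.G,o)
P2,o2=hook(-4,dz=.055,dy=-.03)
print("target",o2); gopan(P2,o2)
P2,o2=hook(-4,dz=.055,dy=-.06); gopan(panR(-5,17.7),o+[0,-.03,.02])
```

```text
[[-0.0221 -0.9998  0.0016  0.0013]
 [-0.6705  0.016   0.7418 -0.0952]
 [-0.7416  0.0153 -0.6707  0.0717]
 [ 0.      0.      0.      1.    ]] [0.4691 0.0116 0.1815]
target [0.4738 0.0066 0.2305]
xyz [ 22.4  -3.7 -32.3] ang [ 0.004 -0.379  0.015] t 11.65
xyz [ 15.7  -3.  -32.3] ang [-0.  0. -0.] t 11.65
```

Emit:
move_arm --series '[{"grip": 0.1, "xyz": [2, 0, -4], "angular": [0, 0, 0]}, {"grip": 0.1, "xyz": [6, -1, -12], "angular": [0, 0, 0]}, {"grip": 0.1, "xyz": [11, -2, -22], "angular": [0, -0.02, 0]}, {"grip": 0.1, "xyz": [15, -3, -30], "angular": [0, -0.06, 0]}, {"grip": 0.1, "xyz": [17, -3, -32], "angular": [0, -0.11, 0.005]}, {"grip": 0.1, "xyz": [18, -3.5, -32], "angular": [0, -0.17, 0.01]}, {"grip": 0.1, "xyz": [20, -4, -32], "angular": [0, -0.24, 0.01]}, {"grip": 0.1, "xyz": [21, -4, -32], "angular": [0, -0.3, 0.015]}, {"grip": 0.1, "xyz": [22, -4, -32], "angular": [0, -0.35, 0.015]}, {"grip": 0.1, "xyz": [22, -4, -32], "angular": [0.004, -0.379, 0.015]}]'

```text
time_s: 12.65
tcp_pos: [0.4658, -0.0952, 0.2952]
ee_rot: [[-0.089, -0.992, 0.089], [-0.61, 0.125, 0.782], [-0.787, 0.015, -0.616]]
wrist_force: [-1.0, -0.3, -3.1]
gripper_width: 0.25
gripper_force: 30.0
```

Run:
```python
from h import *
import pickle
print(pan()[:3,3],r.sense()["joints"],r.sense()["wrist_force"],r.sense()["moment"])
T=cam("top");S=cam("scene");W=cam("wrist");pickle.dump((T,S,W),open("p3.pkl","wb"))
a=cv2.resize(S[0][140:290,200:333],(399,450),interpolation=cv2.INTER_CUBIC)
b=cv2.resize(T[0][170:270,220:308],(396,450),interpolation=cv2.INTER_CUBIC)
cv2.imwrite("pics/m2.png",np.hstack([a,b])[:,:,::-1])
```

```text
[0.4756 0.0044 0.2304] [-26.3893  16.5898   2.7285 -48.168  -96.4659  22.137 ] [-1.0055 -0.2528 -3.0653] [-2.6454  0.2646  0.0626]
```

View pics/m2.png

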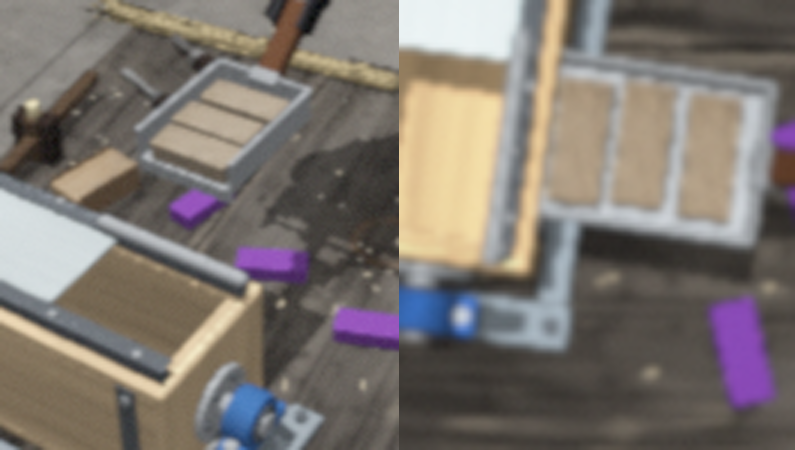

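The pan is now roughly level, clear of the barrel, with all the blanks in it. Scene corners: (219,61), (310,92), (140,129), (229,182). Top corners: (774,83), (755,243), (563,53), (545,207).

Run:
```python
from h import *
import pickle,h
T,S,W=pickle.load(open("p3.pkl","rb"))
s=lambda u,v:((u+.5)/3-.5+200,(v+.5)/3-.5+140); t=lambda u,v:((u-399+.5)/4.5-.5+220,(v+.5)/4.5-.5+170)
X=[]
for a,b in(((219,61),(774,83)),((310,92),(755,243)),((140,129),(563,53)),((229,182),(545,207))):
    x,e=tri(S,s(*a),T,t(*b));X.append(x);print(x,e)
X=np.array(X);d=(X[2]+X[3]-X[0]-X[1])/2;c=(X[0]-X[1]+X[2]-X[3])/2
print(np.linalg.norm(d),np.linalg.norm(c),"pitch",np.degrees(np.arcsin(-d[2]/np.linalg.norm(d))),"yaw",np.degrees(np.arctan2(d[1],d[0]))-90,np.degrees(np.arctan2(c[1],c[0])))
M=pan(); print("pred center",M@[0,0,.0425,1],X.mean(0)); print(Ro.from_matrix(M[:3,:3]).as_euler('ZXY',degrees=True))
P2,o2=hook(-4,dz=.012,dy=.008);gopan(P2,o2)
```

```text
[ 0.5145 -0.0648  0.2641] 0.0002611208925777705
[ 0.4255 -0.0558  0.2637] 0.0006322780268568786
[0.5265 0.0525 0.2671] 0.003291249631147037
[0.4427 0.0614 0.2481] 0.0009530308962287531
0.11825690749582295 0.08744340616637754 pitch 3.0705770471249734 yaw -7.117298259393976 -5.906032323655573
pred center [0.4749 0.0023 0.2731 1.    ] [ 0.4773 -0.0017  0.2608]
[-6.2454  3.9543 -0.0752]
xyz [ 9.9  1.3 57.5] ang [-0.003 -0.001 -0.001] t 12.8
```

Run:
```python
from h import *
import h
P=panR(-6.3,3.0); o=np.array([.4768,-.0017,.2608])-P@np.array([0,0,.0425])
np.save("G.npy",np.linalg.inv(H(P,o))@tool()); h.G=np.load("G.npy"); print(h.G[:3,3])
for a in((.04,-.03),(.035,.015),(.01,.015)): gopan(*hook(-4,dz=a[0],dy=a[1]))
```

```text
[-0.001  -0.0949  0.0724]
xyz [10.7  3.3 10.1] ang [-0.005 -0.122 -0.002] t 12.8
xyz [-13.2   4.1  48.5] ang [-0.005 -0.122 -0.002] t 12.8
xyz [ 6.5  3.7 64. ] ang [-0.005 -0.122 -0.002] t 12.8
```

Emit:
move_arm --series '[{"grip": 0.1, "xyz": [2, 1, 2], "angular": [0, -0.03, 0]}, {"grip": 0.1, "xyz": [5, 2, 5], "angular": [0, -0.07, 0]}, {"grip": 0.1, "xyz": [7, 3, 11], "angular": [0, -0.1, 0]}, {"grip": 0.1, "xyz": [5, 3.5, 17], "angular": [0, -0.122, 0]}, {"grip": 0.1, "xyz": [1, 4, 25], "angular": [-0.002, -0.122, 0]}, {"grip": 0.1, "xyz": [-4, 4, 33], "angular": [-0.005, -0.122, -0.002]}, {"grip": 0.1, "xyz": [-8, 4, 40], "angular": [-0.005, -0.122, -0.002]}, {"grip": 0.1, "xyz": [-11, 4, 45], "angular": [-0.005, -0.122, -0.002]}, {"grip": 0.1, "xyz": [-13, 4, 48.5], "angular": [-0.005, -0.122, -0.002]}, {"grip": 0.1, "xyz": [-13, 4, 48.5], "angular": [-0.005, -0.122, -0.002]}]'

```text
time_s: 13.8
tcp_pos: [0.4672, -0.0534, 0.2814]
ee_rot: [[-0.064, -0.993, 0.095], [-0.525, 0.115, 0.843], [-0.848, 0.004, -0.529]]
wrist_force: [-6.3, -29.1, 19.2]
gripper_width: 0.247
gripper_force: 30.0
```

Run:
```python
from h import *
import pickle
print(pan()[:3,3],hook(-4,.035,.015)[1],r.sense()["wrist_force"],r.sense()["moment"])
T=cam("top");S=cam("scene");pickle.dump((T,S),open("p4.pkl","wb"))
a=cv2.resize(S[0][150:275,205:316],(399,450),interpolation=cv2.INTER_CUBIC)
b=cv2.resize(T[0][170:270,220:308],(396,450),interpolation=cv2.INTER_CUBIC)
cv2.imwrite("pics/m3.png",np.hstack([a,b])[:,:,::-1])
gopan(*hook(-4,dz=.01,dy=.015))
```

```text
[0.4791 0.0447 0.2144] [0.4786 0.0513 0.2105] [ -6.2712 -29.1008  19.1606] [-1.6442  0.7958  0.9443]
xyz [22.7  0.7 20.8] ang [-0.004 -0.013  0.012] t 13.9
```

View pics/m3.png

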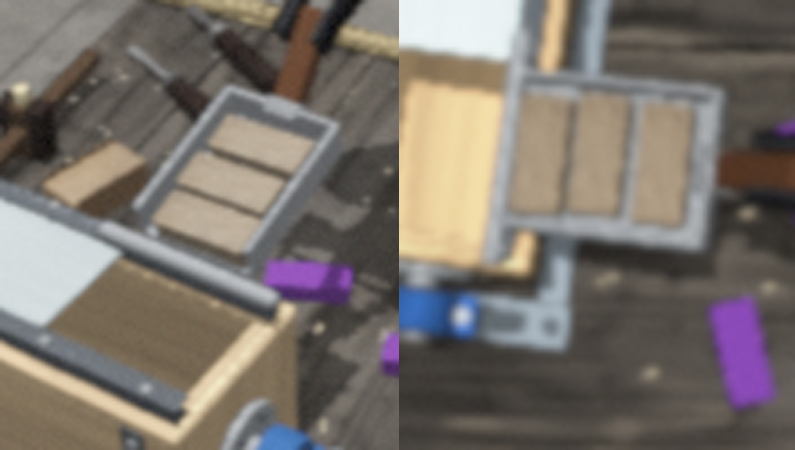

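The pan is again against the outside of the bead, nose low (force y −29 N). Scene corners: (234,88), (338,125), (138,205), (253,258). Top corners: (722,88), (705,248), (527,70), (507,233).

Run:
```python
from h import *
import pickle,h
T,S=pickle.load(open("p4.pkl","rb"))
s=lambda u,v:((u+.5)/3.597-.5+205,(v+.5)/3.6-.5+150); t=lambda u,v:((u-399+.5)/4.5-.5+220,(v+.5)/4.5-.5+170)
X=[]
for a,b in(((234,88),(722,88)),((338,125),(705,248)),((138,205),(527,70)),((253,258),(507,233))):
    x,e=tri(S,s(*a),T,t(*b));X.append(x);print(x,e)
X=np.array(X);d=(X[2]+X[3]-X[0]-X[1])/2;c=(X[0]-X[1]+X[2]-X[3])/2
pit=np.degrees(np.arcsin(-d[2]/np.linalg.norm(d)))
print(np.linalg.norm(d),np.linalg.norm(c),"pitch",pit,"yaw",np.degrees(np.arctan2(d[1],d[0]))-90,np.degrees(np.arctan2(c[1],c[0])))
M=pan(); print("pred center",M@[0,0,.0425,1],X.mean(0))
P=panR(-5.5,pit);o=X.mean(0)-P@np.array([0,0,.0425]);print("lip z",(o+P@[0,.0585,.003]))
np.save("G.npy",np.linalg.inv(H(P,o))@tool()); h.G=np.load("G.npy"); print(h.G)
hd=h.G[:3,2];print("tool z vs handle angle in pan: ",np.degrees(np.arctan2(hd[1],-hd[2])))
gopan(P,o+[0,-.035,.035]); gopan(*hook(-6,.07,-.03))
```

```text
[ 0.5122 -0.0379  0.2383] 0.003998077362526932
[ 0.4238 -0.0287  0.2394] 0.0026466761470677496
[0.5248 0.0757 0.2114] 0.00013531009254485397
[0.4314 0.0857 0.2069] 0.004042406701064017
0.11826413211572259 0.09144971889860183 pitch 14.54844305285581 yaw -5.07854699525177 -5.988462949188863
pred center [0.4783 0.0424 0.2568 1.    ] [0.473  0.0237 0.224 ]
lip z [0.4775 0.0702 0.1711]
[[-0.0138 -0.9998  0.014   0.0015]
 [-0.2987  0.0175  0.9542 -0.0893]
 [-0.9543  0.009  -0.2989  0.0786]
 [ 0.      0.      0.      1.    ]]
tool z vs handle angle in pan:  72.60902084996756
xyz [-11.3  -3.9 -48. ] ang [-0.  0. -0.] t 13.9
xyz [ -7.3  -1.9 -47.2] ang [ 0.005 -0.359  0.009] t 13.9
```

```bash
cat >> h.py <<'E'
def handle(W):
    hsv=cv2.cvtColor(W[0],cv2.COLOR_RGB2HSV); m=cv2.inRange(hsv,np.array((4,110,40)),np.array((16,255,190))); m[:150]=0;m[:, :200]=0;m[:,370:]=0;m[300:]=0
    n,l,st,ce=cv2.connectedComponentsWithStats(m); i=1+np.argmax(st[1:,4]); return st[i].tolist(),ce[i].round(1)
def handle_pred(he,K,lean,s=.006):
    # camera-in-tool he; handle pivots at tool z=s; lean = tool forward lean relative to pan (deg)
    R=Ro.from_euler('x',lean,degrees=True).as_matrix()@down(-90)  # tool axes in pan
    ax=np.array([0,-np.cos(np.radians(37.5)),np.sin(np.radians(37.5))]);no=np.array([0,ax[2],-ax[1]])
    out=[]
    for e in(.009,-.009):
        for x in(-.011,.011):
            p=R.T@(.037*ax+e*no+np.array([x,0,0]))+[0,0,s]; q=np.linalg.inv(he)@[*p,1]; u=K@q[:3]; out.append(u[:2]/u[2])
    return np.array(out)
E
python3 - <<'E'
from h import *
import pickle
c=r.capture("wrist");he=np.array(c["hand_eye"]);K=np.array(c["camera_matrix"]);np.savez("he.npz",he=he,K=K)
W4=(c["img"],K,None,None)
for n,W in(("p2",pickle.load(open("p2.pkl","rb"))[2]),("p3",pickle.load(open("p3.pkl","rb"))[2]),("now",W4)): print(n,handle(W))
for L in(30,40,50,60,70,80): print(L,handle_pred(he,K,L).round(0).tolist())
s=r.sense();print(s["wrist_force"],s["tcp_pos"],he)
E
```

```text
p2 ([257, 213, 46, 41, 1602], array([279.7, 234.9]))
p3 ([257, 203, 46, 51, 1982], array([279.7, 230.2]))
now ([256, 179, 48, 75, 2984], array([280.2, 218.6]))
30 [[304.0, 262.0], [255.0, 262.0], [303.0, 223.0], [256.0, 223.0]]
40 [[303.0, 276.0], [256.0, 276.0], [303.0, 237.0], [256.0, 237.0]]
50 [[303.0, 288.0], [256.0, 288.0], [304.0, 252.0], [255.0, 251.0]]
60 [[302.0, 298.0], [257.0, 298.0], [304.0, 266.0], [256.0, 266.0]]
70 [[302.0, 306.0], [257.0, 306.0], [303.0, 279.0], [256.0, 279.0]]
80 [[301.0, 311.0], [258.0, 311.0], [303.0, 291.0], [256.0, 291.0]]
[ -6.2767 -28.5409  19.2793] [ 0.4671 -0.0535  0.2813] [[ 0.0005 -0.9698 -0.2439  0.066 ]
 [ 1.      0.0004  0.0004 -0.    ]
 [-0.0003 -0.2439  0.9698 -0.165 ]
 [ 0.      0.      0.      1.    ]]
```

```bash
cat >> h.py <<'E'
def pt_pred(q,lean,s=.006,g=(0,-.096,.059)):
    z=np.load("he.npz"); R=Ro.from_euler('x',lean,degrees=True).as_matrix()@down(-90)
    p=R.T@(np.array(q)-g)+[0,0,s]; u=z["K"]@(np.linalg.inv(z["he"])@[*p,1])[:3]; return (u[:2]/u[2]).round(0)
E
python3 - <<'E'
from h import *
a=np.array([0,-.793,.609]);n=np.array([0,.609,.793])
import pickle
for L in(30,40,50,60,70,80):
    g=np.array([0,-.096,.059]); print(L,"base up/low",pt_pred(g-.037*a+.009*n,L)[1],pt_pred(g-.037*a-.009*n,L)[1],"rear",pt_pred(g+.037*a-.009*n,L)[1],"wall top/bot",pt_pred((.045,-.06,.041),L),pt_pred((.045,-.06,.013),L))
for n,W in(("p2",pickle.load(open("p2.pkl","rb"))[2]),("p3",pickle.load(open("p3.pkl","rb"))[2]),):
    print(n,W[0][150:262:4,232].tolist())
E
```

```text
30 base up/low 259.0 233.0 rear 223.0 wall top/bot [215. 257.] [220. 227.]
40 base up/low 249.0 223.0 rear 237.0 wall top/bot [216. 247.] [220. 214.]
50 base up/low 240.0 214.0 rear 252.0 wall top/bot [216. 237.] [219. 201.]
60 base up/low 230.0 206.0 rear 266.0 wall top/bot [216. 227.] [218. 189.]
70 base up/low 221.0 199.0 rear 279.0 wall top/bot [215. 217.] [216. 178.]
80 base up/low 212.0 192.0 rear 291.0 wall top/bot [214. 208.] [213. 167.]
p2 [[161, 172, 184], [74, 70, 66], [71, 68, 64], [196, 169, 130], [187, 159, 124], [195, 167, 129], [187, 160, 124], [169, 147, 113], [175, 151, 115], [176, 152, 118], [179, 153, 119], [169, 145, 114], [172, 148, 115], [189, 195, 200], [188, 192, 196], [188, 192, 198], [188, 195, 198], [187, 193, 196], [191, 196, 199], [193, 199, 204], [192, 196, 202], [192, 198, 203], [255, 255, 255], [134, 136, 139], [134, 138, 140], [135, 138, 141], [73, 76, 80], [84, 86, 93]]
p3 [[182, 155, 120], [195, 168, 129], [190, 164, 128], [199, 169, 131], [197, 170, 131], [199, 170, 132], [200, 172, 131], [197, 169, 130], [255, 255, 233], [253, 231, 178], [150, 154, 157], [154, 156, 161], [151, 156, 159], [152, 156, 160], [153, 157, 160], [155, 159, 161], [154, 158, 160], [151, 156, 160], [142, 146, 149], [255, 255, 255], [136, 138, 141], [136, 138, 141], [134, 137, 141], [135, 139, 141], [131, 136, 139], [246, 249, 252], [99, 102, 107], [85, 88, 94]]
```

```bash
cat >> h.py <<'E'
def wall():
    W=cam("wrist")
    col=W[0][120:262,232].astype(int); sat=col.max(1)-col.min(1); v=col.mean(1)
    g=((sat<20)&(v>100)).astype(int); runs=[];st=None
    for i,x in enumerate(list(g)+[0]):
        if x and st is None: st=i
        if not x and st is not None:
            if i-st>5: runs.append((120+st,119+i))
            st=None
    t=tool();lean=np.degrees(np.arctan2(t[1,2],-t[2,2]))
    return runs,handle(W)[0],"tool lean",round(lean,1)
E
python3 - <<'E'
from h import *
print(wall())
E
```

```text
([(155, 207), (209, 253)], [256, 179, 48, 75, 2985], 'tool lean', np.float64(57.9))
```

Run:
```python
from h import *
P=panR(-5.5,14.5);o=pan()[:3,3]
gopan(panR(-5.5,14.5),o+[0,-.03,.02]);gopan(panR(-6,4),o+[0,-.035,.035]);gopan(*hook(-8,.075,-.02))
```

```text
xyz [ -1.1  -3.4 -35.9] ang [-0.    -0.001 -0.   ] t 14.0
xyz [  9.4  -3.5 -55. ] ang [ 0.005 -0.184  0.006] t 14.0
xyz [-11.6  -1.9 -40.2] ang [ 0.004 -0.393  0.009] t 14.0
```

Emit:
move_arm --series '[{"grip": 0.1, "xyz": [0, -1, -8], "angular": [0, 0, 0]}, {"grip": 0.1, "xyz": [0, -2, -20], "angular": [0, -0.01, 0]}, {"grip": 0.1, "xyz": [1, -3, -32], "angular": [0, -0.04, 0]}, {"grip": 0.1, "xyz": [3, -3, -42], "angular": [0, -0.08, 0]}, {"grip": 0.1, "xyz": [5, -3, -49], "angular": [0, -0.12, 0.003]}, {"grip": 0.1, "xyz": [7, -3, -53], "angular": [0.002, -0.16, 0.006]}, {"grip": 0.1, "xyz": [7, -3, -53], "angular": [0.004, -0.2, 0.006]}, {"grip": 0.1, "xyz": [6, -3, -52], "angular": [0.004, -0.24, 0.006]}, {"grip": 0.1, "xyz": [4, -3, -51], "angular": [0.004, -0.28, 0.007]}, {"grip": 0.1, "xyz": [2, -3, -50], "angular": [0.004, -0.31, 0.008]}]'

```text
time_s: 15.0
tcp_pos: [0.4651, -0.0902, 0.3002]
ee_rot: [[-0.05, -0.992, 0.115], [-0.223, 0.123, 0.967], [-0.973, 0.023, -0.228]]
wrist_force: [0.6, -0.4, -3.3]
gripper_width: 0.248
gripper_force: 30.0
```

Run:
```python
from h import *
print(wall(),r.sense()["wrist_force"]); 
M=pan();print(M[:3,3],Ro.from_matrix(M[:3,:3]).as_euler('ZXY',degrees=True))
print(wall()); print(r.sense()["time_s"],r.sense()["joints"])
for i in range(6): r.capture("scene")
print(wall(),r.sense()["time_s"])
```

```text
([(120, 253)], [257, 153, 47, 101, 4190], 'tool lean', np.float64(76.8)) [ 0.4784  0.6112 -4.6129]
[0.4727 0.0045 0.2281] [-6.1978  4.3154  0.7974]
([(120, 253)], [257, 150, 47, 104, 4376], 'tool lean', np.float64(76.7))
15.1 [ -35.4851   25.6644    2.4888  -65.1982 -109.8623   29.5933]
([(120, 253)], [256, 150, 48, 104, 4621], 'tool lean', np.float64(76.5)) 15.45
```

```bash
cat >> h.py <<'E'
def blanks(C,lo,hi,box,amin=60):
    x0,y0,x1,y1=[int(v) for v in box]; hsv=cv2.cvtColor(C[0],cv2.COLOR_RGB2HSV); m=cv2.inRange(hsv,np.array(lo),np.array(hi)); k=np.zeros_like(m);k[y0:y1,x0:x1]=m[y0:y1,x0:x1]
    k=cv2.erode(k,np.ones((2,2),np.uint8)); n,l,st,ce=cv2.connectedComponentsWithStats(k); return [(st[i].tolist(),ce[i].round(1).tolist()) for i in range(1,n) if st[i][4]>=amin]
E
python3 - <<'E'
from h import *
import pickle
# calibrate on p4 where blanks were seen: scene blanks at montage (225,220),(230,180),(262,142); top (545,150),(600,140),(662,162)
T,S=pickle.load(open("p4.pkl","rb"))
for C,pts in((S,[(205+u/3.597,150+v/3.6) for u,v in((200,220),(230,180),(262,142))]),(T,[(220+(u-399)/4.5,170+v/4.5) for u,v in((545,150),(600,140),(662,162))])):
    hsv=cv2.cvtColor(C[0],cv2.COLOR_RGB2HSV); print([hsv[int(v),int(u)].tolist() for u,v in pts],np.round(pts).tolist())
T5=cam("top");S5=cam("scene");pickle.dump((T5,S5),open("p5.pkl","wb"))
for T_,S_ in((T,S),(T5,S5)):
    print("T",blanks(T_,(8,50,70),(20,140,230),(248,175,330,240)));print("S",blanks(S_,(8,50,90),(20,140,255),(235,140,330,225)))
print(wall(),r.sense()["wrist_force"])
E
```

```text
[[17, 43, 188], [18, 43, 189], [17, 45, 189]] [[261.0, 211.0], [269.0, 200.0], [278.0, 189.0]]
[[16, 62, 173], [17, 62, 172], [17, 63, 173]] [[252.0, 203.0], [265.0, 201.0], [278.0, 206.0]]
T [([249, 193, 22, 24, 439], [259.0, 204.4]), ([274, 195, 11, 25, 221], [278.9, 206.5])]
S [([283, 153, 12, 25, 129], [287.9, 165.8]), ([236, 190, 10, 12, 68], [239.0, 195.0])]
T [([249, 176, 9, 56, 234], [252.3, 199.2]), ([269, 196, 33, 25, 730], [284.8, 208.1])]
S [([236, 190, 10, 12, 67], [238.9, 195.0])]
([(120, 253)], [257, 150, 47, 104, 4621], 'tool lean', np.float64(76.5)) [ 0.387  0.368 -3.614]
```

Run:
```python
from h import *
import pickle
T,S=pickle.load(open("p4.pkl","rb"));T5,S5=pickle.load(open("p5.pkl","rb"))
for n,T_,S_ in(("p4",T,S),("p5",T5,S5)):
    s=max(blanks(S_,(12,34,150),(22,60,255),(235,130,330,235),40),key=lambda b:b[0][4]);t=[b for b in blanks(T_,(12,50,140),(20,100,230),(248,175,330,240),40)]
    print(n,"S",blanks(S_,(12,34,150),(22,60,255),(235,130,330,235),40),"T",t)
# pan silhouettes: white walls bbox in top
    hsv=cv2.cvtColor(T_[0],cv2.COLOR_RGB2HSV);m=cv2.inRange(hsv,np.array((90,0,130)),np.array((130,40,255)));k=np.zeros_like(m);k[175:245,245:330]=m[175:245,245:330]
    n_,l,st,ce=cv2.connectedComponentsWithStats(k);print([ (a.tolist()) for a in st[1:] if a[4]>30])
```

```text
p4 S [([265, 183, 27, 15, 206], [277.9, 189.9]), ([256, 194, 28, 15, 216], [269.3, 200.6]), ([249, 204, 28, 16, 225], [262.5, 211.3])] T [([249, 193, 8, 24, 179], [252.3, 204.1]), ([259, 193, 12, 24, 226], [264.4, 204.7]), ([274, 195, 11, 25, 221], [278.9, 206.5])]
[[245, 175, 47, 50, 482], [245, 227, 13, 18, 149]]
p5 S [([272, 189, 24, 15, 198], [283.0, 196.4]), ([266, 200, 24, 16, 215], [277.6, 207.7]), ([265, 218, 21, 8, 42], [275.3, 221.5])] T [([249, 176, 8, 53, 150], [251.6, 198.1]), ([275, 197, 25, 24, 444], [287.4, 208.5])]
[[245, 175, 5, 33, 96], [245, 175, 21, 70, 371], [278, 192, 40, 35, 436]]
```

Run:
```python
from h import *
import pickle
T,S=pickle.load(open("p4.pkl","rb"));T5,S5=pickle.load(open("p5.pkl","rb"))
X=[tri(S,a,T,b) for a,b in(((277.9,189.9),(278.9,206.5)),((269.3,200.6),(264.4,204.7)),((262.5,211.3),(252.3,204.1)))]
for x,e in X: print(x,e)
# p5: epipolar line of each scene point in top: where z varies
for a in((283,196.4),(277.6,207.7),(275.3,221.5)):
    for z in(.24,.2,.16): print(a,z,plane(S5,a,z),proj(T5,plane(S5,a,z)).round(1))
b=T5[0][190:228:3,266:306:2].astype(int); hsv=cv2.cvtColor(T5[0],cv2.COLOR_RGB2HSV)
for v in(203,208,214): print(v,[tuple(hsv[v,u]) for u in range(262,306,3)])
```

```text
[ 0.4704 -0.0061  0.2229] 0.0014105077746304584
[0.475  0.0318 0.2148] 0.0018416106797617153
[0.4768 0.064  0.2046] 0.0024490190234975357
(283, 196.4) 0.24 [0.4385 0.0318 0.24  ] [263.8 217.9]
(283, 196.4) 0.2 [ 0.4612 -0.0138  0.2   ] [281.4 210.5]
(283, 196.4) 0.16 [ 0.4838 -0.0594  0.16  ] [297.8 203.6]
(277.6, 207.7) 0.24 [0.4315 0.0748 0.24  ] [246.8 220.2]
(277.6, 207.7) 0.2 [0.4536 0.032  0.2   ] [264.  212.9]
(277.6, 207.7) 0.16 [ 0.4758 -0.0109  0.16  ] [280.1 206. ]
(275.3, 221.5) 0.24 [0.4148 0.1198 0.24  ] [228.9 226.3]
(275.3, 221.5) 0.2 [0.4359 0.0798 0.2   ] [245.7 219.1]
(275.3, 221.5) 0.16 [0.457  0.0398 0.16  ] [261.4 212.4]
203 [(np.uint8(99), np.uint8(16), np.uint8(110)), (np.uint8(18), np.uint8(41), np.uint8(75)), (np.uint8(16), np.uint8(43), np.uint8(78)), (np.uint8(17), np.uint8(63), np.uint8(130)), (np.uint8(17), np.uint8(64), np.uint8(136)), (np.uint8(17), np.uint8(63), np.uint8(153)), (np.uint8(16), np.uint8(61), np.uint8(151)), (np.uint8(16), np.uint8(61), np.uint8(154)), (np.uint8(17), np.uint8(66), np.uint8(151)), (np.uint8(17), np.uint8(63), np.uint8(137
[... 883 characters left out ...]
8(10), np.uint8(159))]
214 [(np.uint8(15), np.uint8(30), np.uint8(85)), (np.uint8(15), np.uint8(37), np.uint8(82)), (np.uint8(16), np.uint8(50), np.uint8(96)), (np.uint8(16), np.uint8(61), np.uint8(137)), (np.uint8(17), np.uint8(62), np.uint8(143)), (np.uint8(18), np.uint8(61), np.uint8(147)), (np.uint8(17), np.uint8(62), np.uint8(153)), (np.uint8(17), np.uint8(64), np.uint8(152)), (np.uint8(17), np.uint8(62), np.uint8(156)), (np.uint8(18), np.uint8(61), np.uint8(147)), (np.uint8(17), np.uint8(63), np.uint8(154)), (np.uint8(17), np.uint8(64), np.uint8(152)), (np.uint8(17), np.uint8(60), np.uint8(145)), (np.uint8(17), np.uint8(13), np.uint8(139)), (np.uint8(103), np.uint8(11), np.uint8(163))]
```

The handle is slipping in the pinch whenever the arm moves, and the nose is low. The blanks are still in. I set the pan back down gently in its old place and take a better grip.

Emit:
move_arm --series '[{"grip": 0.1, "xyz": [2, -0.5, -3], "angular": [0, 0, 0]}, {"grip": 0.1, "xyz": [6, -1.5, -10], "angular": [0, 0, 0]}, {"grip": 0.1, "xyz": [12, -3, -20], "angular": [0, 0, 0]}, {"grip": 0.1, "xyz": [19, -4.7, -33], "angular": [0, 0, 0]}, {"grip": 0.1, "xyz": [28, -6.9, -48], "angular": [0, 0, 0]}, {"grip": 0.1, "xyz": [37, -9.2, -63], "angular": [0, 0, 0]}, {"grip": 0.1, "xyz": [46, -11.4, -78], "angular": [0, 0, 0]}, {"grip": 0.1, "xyz": [54, -13.5, -93], "angular": [0, 0, 0]}, {"grip": 0.1, "xyz": [62, -15.5, -106], "angular": [0, 0, 0]}, {"grip": 0.1, "xyz": [68, -17, -117], "angular": [0, 0, 0]}]'

```text
time_s: 16.6
tcp_pos: [0.4651, -0.2227, 0.2603]
ee_rot: [[-0.05, -0.992, 0.115], [-0.227, 0.124, 0.966], [-0.973, 0.022, -0.231]]
wrist_force: [-0.1, -0.2, -3.3]
gripper_width: 0.246
gripper_force: 30.0
```

Run:
```python
from h import *
import pickle
T=cam("top");S=cam("scene");pickle.dump((T,S),open("p6.pkl","wb"))
print("S",blanks(S,(12,34,120),(22,70,255),(235,110,330,235),40));print("T",blanks(T,(12,45,120),(20,100,230),(270,175,370,250),40))
print(wall(),r.sense()["wrist_force"],r.sense()["tcp_pos"])
```

```text
S [([236, 190, 10, 10, 50], [239.1, 194.5])]
T [([277, 201, 13, 23, 205], [283.3, 212.1])]
([(120, 146), (175, 253)], [257, 150, 47, 104, 4603], 'tool lean', np.float64(76.6)) [ 0.2603  0.6753 -2.2526] [ 0.4652 -0.2218  0.2606]
```

Run:
```python
from h import *
import pickle
T,S=pickle.load(open("p6.pkl","rb"));T5,S5=pickle.load(open("p5.pkl","rb"))
for z in(.018,.06,.1): p=plane(T,(283.3,212.1),z);print(z,p,proj(S,p))
print("S wide",blanks(S,(10,25,70),(24,110,255),(200,80,400,280),30))
print("T wide",blanks(T,(10,40,70),(24,110,230),(265,150,420,280),30))
print("S5 wide",blanks(S5,(10,25,70),(24,110,255),(240,140,400,280),30))
for n,C,b in(("T",T,(265,150,420,280)),("S",S,(230,80,400,280))): print(n,"purple",blanks(C,(135,90,60),(155,255,255),b,30),"white",blanks(C,(90,0,150),(130,40,255),b,60))
```

```text
0.018 [ 0.4682 -0.0246  0.018 ] [283.1884 244.3682]
0.06 [ 0.4656 -0.0233  0.06  ] [283.6514 234.0551]
0.1 [ 0.4631 -0.022   0.1   ] [284.1139 223.7547]
S wide [([343, 81, 20, 11, 94], [354.3, 84.4]), ([211, 139, 87, 87, 2843], [255.6, 180.5]), ([330, 165, 9, 13, 80], [333.2, 171.6]), ([340, 168, 14, 6, 42], [345.9, 170.1]), ([363, 170, 25, 24, 329], [375.7, 181.0]), ([208, 173, 7, 8, 35], [210.7, 176.7]), ([201, 186, 11, 11, 44], [205.4, 190.9]), ([322, 196, 8, 8, 34], [325.4, 198.8]), ([201, 201, 157, 79, 5449], [277.5, 251.1]), ([353, 204, 21, 21, 174], [364.9, 214.3]), ([359, 228, 7, 9, 33], [361.9, 231.0])]
T wide [([416, 151, 4, 43, 68], [418.5, 167.8]), ([349, 174, 33, 11, 88], [363.6, 178.8]), ([268, 177, 21, 8, 83], [277.0, 179.7]), ([290, 178, 29, 13, 120], [304.9, 183.8]), ([266, 193, 8, 26, 146], [268.6, 204.2]), ([402, 194, 10, 40, 153], [407.2, 213.0]), ([275, 198, 18, 28, 316], [283.4, 212.0]), ([325, 233, 31, 25, 388], [339.4, 243.3]), ([339, 253, 23, 23, 98], [349.1, 263.8]), ([266, 264, 8, 9, 41], [269.7, 268.0]), ([412, 265, 8, 8, 44], [416.2, 269.1])]
S5 wide [([241, 141, 54, 41, 803], [263.9, 157.5]), ([302, 157, 89, 58, 1107], [354.6, 178.4]), ([241, 167, 117, 113, 4152], [279.9, 238.8]), ([309, 207, 47, 35, 638], [336.2, 224.0]), ([307, 215, 16, 14, 100], [313.4, 222.1]), ([358, 220, 10, 19, 82], [362.5, 229.6])]
T purple [([318, 167, 24, 15, 221], [329.6, 174.1]), ([303, 197, 16, 24, 212], [310.3, 208.6]), ([290, 237, 13, 24, 214], [296.2, 248.3])] white [([326, 198, 32, 30, 794], [341.4, 212.3])]
S purple [([258, 200, 20, 16, 180], [267.3, 207.3]), ([280, 224, 23, 10, 197], [291.6, 228.1]), ([312, 244, 25, 13, 242], [324.2, 249.6])] white [([290, 163, 35, 37, 741], [306.6, 180.8]), ([234, 213, 48, 21, 121], [258.0, 223.1])]
```

A solid white pan with no pine in it means the blanks spilled. I set the pan down, find the blanks, reload them, and retry with a firmer grip (tool along the handle, tail against the palm).

Run:
```python
from h import *
import pickle
T,S=pickle.load(open("p6.pkl","rb"))
print(tri(S,(306.6,180.8),T,(341.4,212.3)))
hsv=cv2.cvtColor(T[0],cv2.COLOR_RGB2HSV);m=cv2.inRange(hsv,np.array((90,0,150)),np.array((130,40,255)));k=np.zeros_like(m);k[150:280,265:420]=m[150:280,265:420]
c=max(cv2.findContours(k,0,2)[0],key=cv2.contourArea);print(cv2.minAreaRect(c),cv2.approxPolyDP(c,3,True).ravel().tolist())
hsv=cv2.cvtColor(S[0],cv2.COLOR_RGB2HSV);m=cv2.inRange(hsv,np.array((90,0,150)),np.array((130,40,255)));k=np.zeros_like(m);k[150:210,280:335]=m[150:210,280:335]
c=max(cv2.findContours(k,0,2)[0],key=cv2.contourArea);print(cv2.approxPolyDP(c,3,True).ravel().tolist())
```

```text
(array([ 0.466 , -0.1826,  0.1355]), np.float64(0.003427713192763186))
((341.07427978515625, 211.7574462890625), (30.94565773010254, 28.557567596435547), 5.710593223571777) [328, 197, 325, 224, 354, 227, 357, 199]
[328, 161, 323, 168, 302, 162, 289, 191, 311, 199]
```

Emit:
move_arm --series '[{"grip": 0.1, "xyz": [20, -0.5, 5], "angular": [0, 0, 0]}, {"grip": 0.1, "xyz": [45, -1, 11], "angular": [0, 0, 0]}, {"grip": 0.1, "xyz": [68, -1.5, 16], "angular": [0, 0, 0]}, {"grip": 0.1, "xyz": [80, -2.5, 10], "angular": [0, 0, 0]}, {"grip": 0.1, "xyz": [95, -5, -2], "angular": [0, 0, 0]}, {"grip": 0.1, "xyz": [115, -7.5, -14], "angular": [0, 0, 0]}, {"grip": 0.1, "xyz": [135, -9.5, -26], "angular": [0, 0, 0]}, {"grip": 0.1, "xyz": [155, -12, -38], "angular": [0, 0, 0]}, {"grip": 0.1, "xyz": [170, -14, -46], "angular": [0, 0, 0]}, {"grip": 0.1, "xyz": [178, -15, -50], "angular": [0, 0, 0]}]'

```text
time_s: 17.75
tcp_pos: [0.465, -0.3124, 0.0987]
ee_rot: [[-0.05, -0.992, 0.114], [-0.225, 0.123, 0.966], [-0.973, 0.022, -0.23]]
wrist_force: [-0.6, 0.2, -1.2]
gripper_width: 0.244
gripper_force: 30.0
```

```bash
cat >> h.py <<'E'
def white(C,box,lo=(90,0,150)):
    hsv=cv2.cvtColor(C[0],cv2.COLOR_RGB2HSV);m=cv2.inRange(hsv,np.array(lo),np.array((130,40,255)));k=np.zeros_like(m);x0,y0,x1,y1=box;k[y0:y1,x0:x1]=m[y0:y1,x0:x1]
    c=max(cv2.findContours(k,0,2)[0],key=cv2.contourArea);M=cv2.moments(c); return (round(M["m10"]/M["m00"],1),round(M["m01"]/M["m00"],1)),cv2.approxPolyDP(c,3,True).ravel().tolist()
E
python3 - <<'E'
from h import *
T=cam("top");S=cam("scene");a=white(T,(265,150,420,280));b=white(S,(280,120,345,215));print(a,b,tri(S,b[0],T,a[0]))
s=r.sense();print(s["wrist_force"],s["tcp_pos"],s["gripper_width"],wall())
E
```

```text
((350.7, 213.5), [333, 199, 331, 225, 368, 228, 370, 202]) ((309.5, 202.0), [330, 190, 322, 193, 307, 188, 290, 210, 314, 214]) (array([ 0.4718, -0.2295,  0.0203]), np.float64(0.0063547356295945105))
[-1.0628 -0.9136  0.8108] [ 0.4652 -0.312   0.0985] 0.24885446359175603 ([(120, 181)], [256, 161, 47, 93, 3767], 'tool lean', np.float64(76.6))
```

Emit:
move_arm --series '[{"grip": 0.1, "xyz": [10, -0.7, -2], "angular": [0, 0, 0]}, {"grip": 0.1, "xyz": [18, -1.4, -3.5], "angular": [0, 0, 0]}, {"grip": 0.1, "xyz": [18, -1.4, -3.5], "angular": [0, 0, 0]}, {"grip": 0.6, "xyz": [18, -1.4, -3.5], "angular": [0, 0, 0]}, {"grip": 0.6, "xyz": [18, -1.4, -3.5], "angular": [0, 0, 0]}, {"grip": 0.6, "xyz": [18, -1.4, -3.5], "angular": [0, 0, 0]}, {"grip": 0.6, "xyz": [12, -1.4, -40], "angular": [0, 0, 0]}, {"grip": 0.6, "xyz": [-5, -1, -85], "angular": [0, 0, 0]}, {"grip": 0.6, "xyz": [-50, 0, -75], "angular": [0, 0.15, 0]}, {"grip": 0.6, "xyz": [-100, 0, -65], "angular": [0, 0.3, 0]}]'

```text
time_s: 18.9
tcp_pos: [0.4621, -0.3544, 0.2005]
ee_rot: [[-0.096, -0.991, 0.093], [-0.495, 0.128, 0.86], [-0.864, 0.036, -0.503]]
wrist_force: [2.1, 1.1, 3.1]
gripper_width: 0.597
gripper_force: 0.0
```

Run:
```python
from h import *
import pickle
T=cam("top");S=cam("scene");pickle.dump((T,S),open("p7.pkl","wb"))
print("T white",white(T,(265,150,420,280)),white(S,(280,120,345,215)))
print("purple T",blanks(T,(135,90,60),(155,255,255),(200,140,420,280),30))
T0=pickle.load(open("st.pkl","rb"));S0,T0=T0
for n,A,B,lo,hi in(("T",T,T0,(12,40,60),(20,110,235)),("S",S,S0,(12,28,60),(22,110,255))):
    hs=cv2.cvtColor(A[0],cv2.COLOR_RGB2HSV);m=cv2.inRange(hs,np.array(lo),np.array(hi))
    d=(np.abs(A[0].astype(int)-B[0].astype(int)).sum(2)>60).astype(np.uint8)*255
    m=cv2.erode(m&d,np.ones((2,2),np.uint8));x0=190 if n=="T" else 140;m[:,:x0]=0;m[:100]=0;m[285:]=0;m[:,400:]=0
    q,l,st,ce=cv2.connectedComponentsWithStats(m);print(n,[(st[i].tolist(),ce[i].round(1).tolist()) for i in range(1,q) if st[i][4]>40])
print(r.sense()["tcp_pos"],r.sense()["joints"])
```

```text
T white ((350.1, 212.8), [333, 199, 331, 224, 368, 228, 369, 202, 342, 196]) ((308.6, 203.0), [331, 192, 324, 196, 307, 190, 290, 209, 313, 214])
purple T [([318, 167, 24, 15, 222], [329.6, 174.1]), ([303, 197, 16, 24, 212], [310.3, 208.6]), ([290, 237, 13, 24, 212], [296.2, 248.3])]
T [([208, 181, 36, 45, 771], [221.4, 200.5]), ([263, 194, 9, 22, 105], [266.3, 204.8]), ([258, 196, 5, 21, 66], [259.8, 205.6]), ([277, 201, 13, 23, 205], [283.2, 212.4])]
S [([359, 172, 20, 18, 135], [370.6, 180.4]), ([220, 223, 58, 41, 1139], [249.1, 240.6]), ([287, 244, 8, 9, 50], [289.8, 248.1])]
[ 0.466  -0.3524  0.2217] [ -46.1191   39.7755   26.0747  -45.8897 -113.6909   34.7836]
```

Run:
```python
from h import *
go([.47,-.02,.30],down(-96))
```

```text
xyz [-239.8   35.5  240.6] ang [-0.004  1.019 -0.014] t 19.0
```

Emit:
move_arm --series '[{"grip": 1, "xyz": [-240, 35, 240], "angular": [0, 1.02, -0.014]}, {"grip": 1, "xyz": [-240, 35, 240], "angular": [0, 1.02, -0.014]}, {"grip": 1, "xyz": [-240, 35, 240], "angular": [0, 1.02, -0.014]}, {"grip": 1, "xyz": [-240, 35, 240], "angular": [0, 1.02, -0.014]}, {"grip": 1, "xyz": [-240, 35, 240], "angular": [0, 1.02, -0.014]}, {"grip": 1, "xyz": [-240, 35, 240], "angular": [0, 1.02, -0.014]}, {"grip": 1, "xyz": [-240, 35, 240], "angular": [0, 1.02, -0.014]}, {"grip": 1, "xyz": [-240, 35, 240], "angular": [0, 1.02, -0.014]}, {"grip": 1, "xyz": [-240, 35, 240], "angular": [0, 1.02, -0.014]}]'

```text
time_s: 19.9
tcp_pos: [0.4699, -0.0177, 0.2966]
ee_rot: [[-0.103, -0.995, -0.012], [-0.995, 0.102, 0.021], [-0.019, 0.014, -1.0]]
wrist_force: [0.5, -0.5, -0.6]
gripper_width: 0.996
gripper_force: 0.0
```

Run:
```python
from h import *
import pickle
T7,S7=pickle.load(open("p7.pkl","rb"))
W=cam("wrist");pickle.dump(W,open("w8.pkl","wb"));print(r.sense()["tcp_pos"],W[3])
for q in((.468,-.025,.018),(.48,.03,.02),(.48,.05,.05)): print(q,proj(W,q))
hs=cv2.cvtColor(W[0],cv2.COLOR_RGB2HSV)
for lo,hi in(((10,30,100),(22,120,255)),):
    m=cv2.erode(cv2.inRange(hs,np.array(lo),np.array(hi)),np.ones((3,3),np.uint8));m[320:]=0
    n,l,st,ce=cv2.connectedComponentsWithStats(m)
    for i in range(1,n):
        if st[i][4]>250:
            c=cv2.findContours((l==i).astype(np.uint8),0,2)[0][0]; rc=cv2.minAreaRect(c);print(st[i].tolist(),ce[i].round(1),hs[l==i].mean(0).round(),[np.round(v,1) for v in rc],plane(W,ce[i],.018)[:2])
```

```text
[ 0.47   -0.0204  0.2962] [ 0.465  -0.0876  0.4602]
(0.468, -0.025, 0.018) [277.8063 166.1262]
(0.48, 0.03, 0.02) [273.4998 204.9013]
(0.48, 0.05, 0.05) [274.9453 224.5834]
[184, 0, 50, 209, 2101] [211.6 114.8] [ 17.  37. 123.] [array([215.7, 102.2]), array([211.9,  32.2]), np.float64(80.7)] [ 0.5495 -0.1031]
[322, 0, 36, 59, 725] [340.3  28.8] [ 15.  62. 135.] [array([340.1,  29.3]), array([31.3, 58.4]), np.float64(5.0)] [ 0.3713 -0.1899]
[357, 0, 27, 59, 618] [370.6  26.6] [ 17.  36. 126.] [array([370.5,  27.7]), array([59. , 18.4]), np.float64(81.0)] [ 0.333  -0.1886]
[383, 0, 22, 65, 578] [394.   26.1] [ 17.  36. 124.] [array([394.2,  31.7]), array([17.8, 64.9]), np.float64(5.5)] [ 0.3035 -0.1863]
[262, 46, 41, 54, 699] [286.8  74.3] [ 16.  36. 117.] [array([287.3,  75.6]), array([52. , 37.5]), np.float64(73.6)] [ 0.4438 -0.1434]
[67, 55, 37, 83, 2208] [84.1 96.8] [ 16.  84. 210.] [array([85., 96.]), array([36., 82.]), np.float64(0.0)] [ 0.7127 -0.1426]
[331, 59, 15, 53, 288] [336.9  82.3] [ 16.  34. 117.] [array([338.2,  84.9]), array([52.7, 11.3]), np.float64(85.9)] [ 0.379 -0.
[... 385 characters left out ...]
t64(86.6)] [ 0.6223 -0.0304]
[107, 132, 31, 76, 751] [120.4 167.1] [ 16.  35. 114.] [array([124. , 169.7]), array([78.5, 19.4]), np.float64(76.9)] [ 0.687  -0.0465]
[250, 155, 50, 37, 1165] [272.8 169.9] [ 17.  56. 129.] [array([274.3, 174. ]), array([47.9, 35.2]), np.float64(4.1)] [ 0.4755 -0.0205]
[192, 195, 108, 58, 3773] [257.1 228.8] [ 17.  75. 134.] [array([245.5, 223.5]), array([ 57., 107.]), np.float64(90.0)] [0.5081 0.0645]
[121, 230, 63, 23, 836] [151.8 241.5] [ 17.  88. 114.] [array([152., 241.]), array([22., 62.]), np.float64(90.0)] [0.6667 0.0676]
[312, 231, 22, 22, 309] [321.8 242. ] [ 17.  88. 113.] [array([322.4, 241.5]), array([26.3, 14.7]), np.float64(72.6)] [0.414  0.0956]
```

Run:
```python
from h import *
import pickle
T,S7=pickle.load(open("p7.pkl","rb"));W=pickle.load(open("w8.pkl","rb"))
hs=cv2.cvtColor(W[0],cv2.COLOR_RGB2HSV)
for lo,hi in(((13,48,60),(21,74,255)),((13,48,150),(21,80,255)),((13,75,60),(21,110,255))):
    m=cv2.inRange(hs,np.array(lo),np.array(hi));m=cv2.morphologyEx(m,cv2.MORPH_OPEN,np.ones((3,3),np.uint8));m[:145]=0;m[275:]=0;m[:,:200]=0;m[:,340:]=0
    n,l,st,ce=cv2.connectedComponentsWithStats(m)
    for i in range(1,n):
        if st[i][4]>80:
            c=max(cv2.findContours((l==i).astype(np.uint8),0,2)[0],key=cv2.contourArea); rc=cv2.minAreaRect(c);print(lo,st[i].tolist(),ce[i].round(1),hs[l==i].mean(0).round(),[np.round(v,1) for v in rc])
for u in((283.2,212.4),(266.3,204.8),(259.8,205.6)):
    for z in(.018,.05,.1): p=plane(T,u,z);print(u,p.round(3),proj(W,p).round(0))
for c in(262,275,288): print(c,[tuple(int(x) for x in hs[v,c]) for v in range(150,256,5)])
```

```text
(13, 48, 60) [250, 153, 51, 26, 1127] [275.1 165.6] [ 17.  60. 126.] [array([275.2, 165.6]), array([49.8, 22.9]), np.float64(4.1)]
(13, 48, 60) [242, 193, 55, 42, 2006] [268.4 214.4] [ 17.  61. 157.] [array([269. , 214.1]), array([55.4, 40. ]), np.float64(2.7)]
(13, 48, 150) [247, 195, 44, 16, 476] [269.4 202.3] [ 17.  60. 165.] [array([268.3, 202.2]), array([14.5, 43.1]), np.float64(85.9)]
(13, 48, 150) [245, 212, 50, 20, 765] [272.7 221.8] [ 17.  61. 173.] [array([269.5, 221.5]), array([19., 49.]), np.float64(90.0)]
(13, 75, 60) [200, 229, 101, 25, 2158] [246.5 242.4] [ 17.  88. 110.] [array([250., 241.]), array([ 24., 100.]), np.float64(90.0)]
(13, 75, 60) [311, 230, 24, 24, 402] [321.8 241.9] [ 17.  89. 113.] [array([322. , 241.6]), array([29.1, 16.8]), np.float64(71.6)]
(283.2, 212.4) [ 0.467 -0.024  0.018] [278. 167.]
(283.2, 212.4) [ 0.465 -0.023  0.05 ] [280. 171.]
(283.2, 212.4) [ 0.462 -0.022  0.1  ] [284. 178.]
(266.3, 204.8) [0.489 0.028 0.018] [267. 204.]
(266.3, 204.8) [0.487 0.028 0.05 ] [268. 210.]
(266.3, 204.8) [0.483 0.027 0.1  ] [270. 220.]
(259.8, 205.6) [0.486 0
[... 413 characters left out ...]
1, 112), (18, 87, 108), (103, 32, 56)]
275 [(22, 41, 68), (19, 50, 82), (19, 59, 125), (18, 57, 129), (17, 62, 135), (17, 62, 223), (19, 36, 113), (18, 35, 108), (17, 43, 118), (18, 51, 124), (17, 61, 162), (15, 62, 177), (18, 61, 125), (17, 63, 163), (18, 59, 172), (18, 64, 164), (16, 58, 186), (16, 84, 118), (17, 87, 100), (17, 88, 113), (17, 89, 109), (105, 35, 58)]
288 [(18, 33, 77), (18, 44, 76), (17, 60, 123), (17, 56, 136), (17, 59, 135), (17, 63, 126), (19, 37, 55), (17, 32, 55), (17, 37, 62), (15, 28, 54), (17, 64, 160), (18, 66, 158), (18, 60, 115), (16, 56, 164), (18, 61, 172), (17, 64, 167), (16, 57, 187), (17, 83, 117), (18, 89, 100), (18, 87, 114), (18, 87, 109), (105, 36, 57)]
```

All three blanks are located, each with its long side along x: one flat at (0.468,−0.025), one at about (0.489,0.03), and one resting on that against the barrel at about (0.483,0.046). I'll reload them into the pan, gripping them by their ends with the tool leaned away from the barrel.

```bash
cat >> h.py <<'E'
def leanR(L,yaw=-6.1): return panR(yaw,0)@Ro.from_euler('x',L,degrees=True).as_matrix()@down(-90)
def rel(M0,p,R): 
    E=M0[:3,:3]; return (1000*E.T@(np.asarray(p)-M0[:3,3])).round(1).tolist(),Ro.from_matrix(E.T@R).as_rotvec().round(3).tolist()
E
python3 - <<'E'
from h import *
import pickle
T,S7=pickle.load(open("p7.pkl","rb"));W=pickle.load(open("w8.pkl","rb"))
for u,v in(((283.2,212.4),(275.1,165.6)),((266.3,204.8),(269.4,202.3)),((259.8,205.6),(271,222))): print(tri(T,u,W,v))
q=np.array([plane(T,u,.044) for u in((333,199),(331,224),(368,228),(369,202))]);print("pan",q.mean(0),q)
R=leanR(33);zt=R[:,2];print(zt)
C1=np.array([.468,-.0245,.009]);tip=lambda C,d=0.:C-zt*(.025-d)
t1=tip(C1); M0=tool()
print("above1",rel(M0,t1-zt*.08+[0,0,.0],R)); print("t1",t1,"down dist 80 along z")
E
```

```text
(array([ 0.4701, -0.0244,  0.0016]), np.float64(0.003801342731686117))
(array([0.4878, 0.0277, 0.0127]), np.float64(0.003912931689118534))
(array([0.4847, 0.0471, 0.0455]), np.float64(0.0009356270520100615))
pan [ 0.4682 -0.225   0.044 ] [[ 0.5098 -0.1725  0.044 ]
 [ 0.4344 -0.1675  0.044 ]
 [ 0.4251 -0.2788  0.044 ]
 [ 0.5034 -0.2812  0.044 ]]
[ 0.0579  0.5416 -0.8387]
above1 ([65.3, -1.5, 198.0], [0.014, -0.557, -0.006])
t1 [ 0.4666 -0.038   0.03  ] down dist 80 along z
```

```bash
cat >> h.py <<'E'
RB=leanR(33);ZB=RB[:,2]
def tip(C,d=0.): return np.array(C)-ZB*(.025-d)
PC=np.array([.468,-.227,0]);PY=np.array([.02,1,0])
def drop(y,z=.052): return tip(PC+PY*y+[0,0,z])
E
python3 - <<'E'
from h import *
M0=tool();t1=tip([.469,-.0245,.009]);print("t1",rel(M0,t1,RB),"abv",rel(M0,t1-ZB*.08,RB))
M=H(RB,t1)
d=drop(-.028);print("lift",rel(M,t1+[0,-.02,.08],RB)[0],"abvdrop",rel(M,d+[0,0,.03],RB)[0],"drop",rel(M,d,RB)[0])
M=H(RB,d); t3=tip([.4845,.0465,.038],.003)
print("up",rel(M,d+[0,0,.06],RB)[0],"abv3",rel(M,t3-ZB*.08,RB)[0],"t3",rel(M,t3,RB)[0])
E
```

```text
t1 ([22.9, -3.4, 265.8], [0.014, -0.557, -0.006]) abv ([65.2, -2.5, 197.9], [0.014, -0.557, -0.006])
lift [-26.9, -2.1, -77.9] abvdrop [152.6, -22.9, -186.1] drop [168.9, -22.9, -161.0]
up [-32.7, -0.0, -50.3] abv3 [-245.3, 15.1, 99.0] t3 [-245.3, 15.1, 179.0]
```

Emit:
move_arm --series '[{"grip": 1, "xyz": [65, -2.5, 198], "angular": [0.014, -0.557, -0.006]}, {"grip": 1, "xyz": [65, -2.5, 198], "angular": [0.014, -0.557, -0.006]}, {"grip": 1, "xyz": [65, -2.5, 198], "angular": [0.014, -0.557, -0.006]}, {"grip": 1, "xyz": [65, -2.5, 198], "angular": [0.014, -0.557, -0.006]}, {"grip": 1, "xyz": [55, -3, 215], "angular": [0.014, -0.557, -0.006]}, {"grip": 1, "xyz": [38, -3, 242], "angular": [0.014, -0.557, -0.006]}, {"grip": 1, "xyz": [25, -3.4, 262], "angular": [0.014, -0.557, -0.006]}, {"grip": 1, "xyz": [23, -3.4, 265.5], "angular": [0.014, -0.557, -0.006]}, {"grip": 0.6, "xyz": [23, -3.4, 265.5], "angular": [0.014, -0.557, -0.006]}, {"grip": 0.6, "xyz": [23, -3.4, 265.5], "angular": [0.014, -0.557, -0.006]}]'

```text
time_s: 20.95
tcp_pos: [0.4686, -0.0421, 0.0309]
ee_rot: [[-0.094, -0.994, 0.063], [-0.834, 0.113, 0.539], [-0.543, -0.002, -0.84]]
wrist_force: [0.5, 0.1, 0.5]
gripper_width: 0.889
gripper_force: 0.0
```

Emit:
move_arm --series '[{"grip": 0.6, "xyz": [-1, 0, 1], "angular": [0, 0, 0]}, {"grip": 0.6, "xyz": [-2, 0, 1], "angular": [0, 0, 0]}, {"grip": 0.6, "xyz": [-2, 0, 1], "angular": [0, 0, 0]}, {"grip": 0.6, "xyz": [-10, -1, -20], "angular": [0, 0, 0]}, {"grip": 0.6, "xyz": [-25, -2, -70], "angular": [0, 0, 0]}, {"grip": 0.6, "xyz": [20, -6, -115], "angular": [0, 0, 0]}, {"grip": 0.6, "xyz": [60, -12, -145], "angular": [0, 0, 0]}, {"grip": 0.6, "xyz": [105, -17, -170], "angular": [0, 0, 0]}, {"grip": 0.6, "xyz": [150, -23, -186], "angular": [0, 0, 0]}, {"grip": 0.6, "xyz": [155, -23, -186], "angular": [0, 0, 0]}]'

```text
time_s: 21.95
tcp_pos: [0.4651, -0.2763, 0.1012]
ee_rot: [[-0.095, -0.994, 0.062], [-0.835, 0.113, 0.539], [-0.542, -0.0, -0.84]]
wrist_force: [-0.3, 0.6, -0.9]
gripper_width: 0.598
gripper_force: 0.0
```

Run:
```python
from h import *
d=drop(-.028); M=tool();print("drop",d,rel(M,d,RB),r.sense()["gripper_width"],r.sense()["gripper_force"])
```

```text
drop [ 0.466  -0.2685  0.073 ] ([8.7, 0.0, 28.0], [-0.004, -0.003, -0.005]) 0.5976825154058567 0.0
```

Run:
```python
from h import *
T=cam("top");b=blanks(T,(12,45,120),(20,100,230),(256,185,300,240),40);print(b,[plane(T,x[1],.018) for x in b])
M=tool();t1=tip([.469,-.0245,.009]);print("t1",rel(M,t1,RB),"abv",rel(M,t1-ZB*.06+[0,0,.02],RB))
```

```text
[([257, 197, 6, 20, 64], [259.1, 208.0]), ([278, 201, 12, 23, 196], [283.4, 212.2])] [array([0.4789, 0.0496, 0.018 ]), array([ 0.4679, -0.0249,  0.018 ])]
t1 ([-161.7, 24.3, 187.7], [-0.003, -0.003, -0.007]) abv ([-172.4, 24.1, 110.9], [-0.003, -0.003, -0.007])
```

Emit:
move_arm --series '[{"grip": 1, "xyz": [-50, 7, 0], "angular": [0, 0, 0]}, {"grip": 1, "xyz": [-95, 13, 30], "angular": [0, 0, 0]}, {"grip": 1, "xyz": [-135, 19, 75], "angular": [0, 0, 0]}, {"grip": 1, "xyz": [-172, 24, 111], "angular": [0, 0, 0]}, {"grip": 1, "xyz": [-168, 24, 140], "angular": [0, 0, 0]}, {"grip": 1, "xyz": [-164, 24, 170], "angular": [0, 0, 0]}, {"grip": 1, "xyz": [-162, 24, 187], "angular": [0, 0, 0]}, {"grip": 0.7, "xyz": [-162, 24, 187.5], "angular": [0, 0, 0]}, {"grip": 0.7, "xyz": [-162, 24, 187.5], "angular": [0, 0, 0]}, {"grip": 0.7, "xyz": [-162, 24, 187.5], "angular": [0, 0, 0]}]'

```text
time_s: 23.0
tcp_pos: [0.4683, -0.0337, 0.0336]
ee_rot: [[-0.091, -0.994, 0.062], [-0.835, 0.11, 0.54], [-0.543, -0.002, -0.84]]
wrist_force: [0.4, -0.2, -0.0]
gripper_width: 0.808
gripper_force: 0.0
```

Emit:
move_arm --series '[{"grip": 0.7, "xyz": [0, 0, 0], "angular": [0, 0, 0]}, {"grip": 0.7, "xyz": [0, 0, 0], "angular": [0, 0, 0]}]'

```text
time_s: 23.2
tcp_pos: [0.468, -0.0338, 0.0333]
ee_rot: [[-0.092, -0.994, 0.062], [-0.834, 0.111, 0.54], [-0.543, -0.002, -0.839]]
wrist_force: [-0.1, 0.7, -0.1]
gripper_width: 0.714
gripper_force: 0.0
```

Run:
```python
from h import *
T=cam("top");b=blanks(T,(12,45,120),(20,100,230),(256,185,300,240),40);print(b)
M=tool();R=leanR(0);c=np.array([.4685,-.0247,.029]);print(rel(M,c+[0,0,.035],R),rel(M,c,R))
```

```text
[([257, 197, 6, 20, 70], [259.1, 207.7]), ([278, 201, 12, 22, 179], [283.2, 212.4])]
([-24.4, 0.4, -21.0], [-0.003, 0.575, -0.004]) ([-5.4, 0.4, 8.4], [-0.003, 0.575, -0.004])
```

Emit:
move_arm --series '[{"grip": 1, "xyz": [-24, 0.4, -21], "angular": [0, 0.1, 0]}, {"grip": 1, "xyz": [-24, 0.4, -21], "angular": [-0.003, 0.3, -0.004]}, {"grip": 1, "xyz": [-24, 0.4, -21], "angular": [-0.003, 0.575, -0.004]}, {"grip": 1, "xyz": [-24, 0.4, -21], "angular": [-0.003, 0.575, -0.004]}, {"grip": 1, "xyz": [-24, 0.4, -21], "angular": [-0.003, 0.575, -0.004]}, {"grip": 1, "xyz": [-12, 0.4, -3], "angular": [-0.003, 0.575, -0.004]}, {"grip": 0.65, "xyz": [-5.5, 0.4, 8.4], "angular": [-0.003, 0.575, -0.004]}, {"grip": 0.65, "xyz": [-5.5, 0.4, 8.4], "angular": [-0.003, 0.575, -0.004]}, {"grip": 0.65, "xyz": [-5.5, 0.4, 8.4], "angular": [-0.003, 0.575, -0.004]}, {"grip": 0.65, "xyz": [-5.5, 0.4, 8.4], "angular": [-0.003, 0.575, -0.004]}]'

```text
time_s: 24.25
tcp_pos: [0.4689, -0.0243, 0.0293]
ee_rot: [[-0.106, -0.994, -0.0], [-0.994, 0.106, 0.0], [-0.0, 0.0, -1.0]]
wrist_force: [0.5, -0.4, 0.3]
gripper_width: 0.725
gripper_force: 0.0
```

Run:
```python
from h import *
W=cam("wrist");hs=cv2.cvtColor(W[0],cv2.COLOR_RGB2HSV);m=cv2.inRange(hs,np.array((13,48,60)),np.array((21,74,255)));m=cv2.morphologyEx(m,cv2.MORPH_OPEN,np.ones((3,3),np.uint8))
n,l,st,ce=cv2.connectedComponentsWithStats(m);print([(st[i].tolist(),ce[i].round(0).tolist()) for i in range(1,n) if st[i][4]>200])
t=tool();print(t[:3,3]);print(proj(W,t[:3,3]+.025*t[:3,2]),[proj(W,[.4685+a,-.0247+b,.018]).round() for a,b in((-.035,-.015),(.035,-.015),(-.035,.015),(.035,.015))])
```

```text
[([217, 207, 120, 47, 4886], [275.0, 232.0]), ([209, 298, 48, 10, 347], [231.0, 303.0]), ([281, 302, 30, 9, 247], [295.0, 306.0])]
[ 0.4689 -0.0243  0.0293]
[279.6695 234.8885] [array([338., 212.]), array([218., 224.]), array([341., 259.]), array([226., 271.])]
```

Emit:
move_arm --series '[{"grip": 0.6, "xyz": [0, 0, 0], "angular": [0, 0, 0]}, {"grip": 0.6, "xyz": [0, 0, 0], "angular": [0, 0, 0]}]'

```text
time_s: 24.5
tcp_pos: [0.4685, -0.0243, 0.0289]
ee_rot: [[-0.106, -0.994, -0.001], [-0.994, 0.106, 0.0], [-0.0, 0.001, -1.0]]
wrist_force: [-0.0, -0.4, -0.6]
gripper_width: 0.611
gripper_force: 0.0
```

Run:
```python
from h import *
W=cam("wrist")
for v in(215,235,248): print(v,[(u,W[0][v,u].tolist()) for u in range(180,380,8)])
t=tool()
for w in(.0265,.035): print(w,[proj(W,t[:3,3]+.02*t[:3,2]+s*w*t[:3,1]+.0095*t[:3,0]).round() for s in(-1,1)])
```

```text
215 [(180, [105, 99, 92]), (188, [104, 98, 90]), (196, [113, 109, 99]), (204, [90, 87, 78]), (212, [123, 116, 106]), (220, [174, 154, 133]), (228, [176, 157, 135]), (236, [163, 148, 125]), (244, [149, 137, 119]), (252, [137, 123, 105]), (260, [141, 128, 110]), (268, [135, 125, 107]), (276, [142, 128, 111]), (284, [146, 132, 114]), (292, [146, 132, 116]), (300, [133, 121, 106]), (308, [131, 118, 101]), (316, [135, 120, 104]), (324, [133, 120, 105]), (332, [127, 122, 111]), (340, [121, 116, 108]), (348, [120, 113, 105]), (356, [124, 118, 108]), (364, [124, 116, 107]), (372, [128, 120, 111])]
235 [(180, [93, 89, 83]), (188, [102, 95, 87]), (196, [81, 76, 71]), (204, [82, 77, 71]), (212, [52, 49, 49]), (220, [28, 29, 32]), (228, [56, 55, 54]), (236, [223, 205, 175]), (244, [218, 198, 169]), (252, [187, 169, 147]), (260, [212, 191, 166]), (268, [203, 184, 159]), (276, [210, 190, 165]), (284, [210, 187, 160]), (292, [203, 182, 155]), (300, [208, 186, 160]), (308, [205, 187, 162]), (316, [213, 192, 168]), (324, [211, 192, 168]), (332, [53, 53, 54]), (340, [35, 34, 37]), (348, [84, 80, 76]), (356, [116, 109, 102]), (364, [97, 92, 83]), (372, [105, 98, 94])]
248 [(180, [89, 86, 79]), (188, [105, 99, 92]), (196, [97, 92, 85]), (204, [35, 36, 38]), (212, [33, 36, 38]), (220, [46, 47, 47]), (228, [48, 47, 49]), (236, [216, 194, 166]), (244, [219, 200, 173]), (252, [209, 191, 164]), (260, [210, 191, 164]), (268, [206, 186, 158]), (276, [210, 190, 161]), (284, [222, 204, 175]), (292, [225, 208, 177]), (300, [226, 208, 178]), (308, [224, 207, 178]), (316, [218, 195, 167]), (324, [208, 187, 160]), (332, [44, 45, 47]), (340, [47, 47, 50]), (348, [32, 33, 36]), (356, [50, 48, 48]), (364, [111, 105, 97]), (372, [128, 120, 112])]
0.0265 [array([237., 223.]), array([323., 223.])]
0.035 [array([223., 223.]), array([337., 223.])]
```

Emit:
move_arm --series '[{"grip": 0.2, "xyz": [0, 0, 1], "angular": [0, 0, 0]}, {"grip": 0.2, "xyz": [0, 0, 1], "angular": [0, 0, 0]}, {"grip": 0.2, "xyz": [0, 0, 1], "angular": [0, 0, 0]}, {"grip": 0.2, "xyz": [0, 0, 1], "angular": [0, 0, 0]}]'

```text
time_s: 24.95
tcp_pos: [0.4682, -0.0242, 0.0274]
ee_rot: [[-0.106, -0.994, -0.002], [-0.994, 0.106, -0.0], [0.0, 0.002, -1.0]]
wrist_force: [0.5, 0.6, 0.4]
gripper_width: 0.32
gripper_force: 0.0
```

Run:
```python
from h import *
W=cam("wrist");hs=cv2.cvtColor(W[0],cv2.COLOR_RGB2HSV)
for v in(200,208,215,222,228,235,248): print(v,[(u,W[0][v,u].tolist()) for u in range(204,356,14)])
m=cv2.inRange(hs,np.array((13,48,60)),np.array((21,74,255)));m=cv2.morphologyEx(m,cv2.MORPH_OPEN,np.ones((3,3),np.uint8))
n,l,st,ce=cv2.connectedComponentsWithStats(m);print([(st[i].tolist(),ce[i].round(0).tolist()) for i in range(1,n) if st[i][4]>200])
T=cam("top");print(blanks(T,(12,45,120),(20,100,230),(256,185,300,240),40))
```

```text
200 [(204, [87, 81, 75]), (218, [101, 94, 87]), (232, [110, 106, 99]), (246, [143, 135, 125]), (260, [126, 119, 110]), (274, [113, 107, 98]), (288, [106, 100, 93]), (302, [139, 133, 121]), (316, [99, 92, 86]), (330, [124, 118, 109]), (344, [134, 127, 117])]
208 [(204, [92, 87, 84]), (218, [104, 99, 92]), (232, [133, 121, 105]), (246, [137, 130, 121]), (260, [126, 119, 109]), (274, [116, 110, 102]), (288, [125, 119, 109]), (302, [115, 107, 98]), (316, [102, 99, 90]), (330, [127, 119, 109]), (344, [132, 124, 116])]
215 [(204, [95, 92, 83]), (218, [166, 149, 130]), (232, [155, 137, 120]), (246, [143, 131, 115]), (260, [143, 130, 113]), (274, [142, 130, 112]), (288, [148, 134, 117]), (302, [134, 121, 106]), (316, [139, 125, 107]), (330, [136, 125, 111]), (344, [121, 115, 108])]
222 [(204, [92, 87, 80]), (218, [179, 157, 134]), (232, [180, 159, 138]), (246, [193, 173, 147]), (260, [203, 182, 156]), (274, [218, 197, 169]), (288, [213, 191, 166]), (302, [223, 205, 180]), (316, [204, 184, 158]), (330, [175, 159, 136]), (344, [121, 115, 106])]
228 [(204, [62, 61, 63]), (218, [213, 192, 166]),
[... 157 characters left out ...]
175, 152]), (330, [211, 190, 162]), (344, [92, 89, 84])]
235 [(204, [53, 55, 59]), (218, [218, 195, 166]), (232, [223, 203, 172]), (246, [60, 58, 59]), (260, [213, 192, 167]), (274, [212, 191, 165]), (288, [209, 186, 159]), (302, [214, 191, 166]), (316, [33, 33, 37]), (330, [209, 188, 160]), (344, [50, 52, 56])]
248 [(204, [51, 53, 58]), (218, [208, 185, 157]), (232, [30, 31, 34]), (246, [49, 49, 52]), (260, [216, 196, 169]), (274, [212, 191, 161]), (288, [227, 209, 179]), (302, [228, 210, 181]), (316, [48, 49, 51]), (330, [223, 200, 170]), (344, [165, 140, 82])]
[([216, 208, 120, 46, 4031], [272.0, 230.0]), ([279, 303, 31, 8, 215], [294.0, 307.0])]
[([282, 196, 11, 15, 61], [287.6, 203.9])]
```

The wrist view shows the blank visible on both sides of the closed fingers, so the real fingertips end well short of where I assumed. That also explains the weak handle grip. I go about 15 mm deeper.

Emit:
move_arm --series '[{"grip": 1, "xyz": [0, -2, -8], "angular": [0, 0, 0]}, {"grip": 1, "xyz": [0, -2, -8], "angular": [0, 0, 0]}, {"grip": 1, "xyz": [0, -2, -8], "angular": [0, 0, 0]}, {"grip": 1, "xyz": [0, -2, -8], "angular": [0, 0, 0]}, {"grip": 1, "xyz": [0, -2, -8], "angular": [0, 0, 0]}, {"grip": 1, "xyz": [0, -2, -8], "angular": [0, 0, 0]}, {"grip": 1, "xyz": [0, -2, -8], "angular": [0, 0, 0]}, {"grip": 1, "xyz": [0, -2, -2], "angular": [0, 0, 0]}, {"grip": 1, "xyz": [0, -2, 5], "angular": [0, 0, 0]}, {"grip": 1, "xyz": [0, -2, 9], "angular": [0, 0, 0]}]'

```text
time_s: 26.05
tcp_pos: [0.4696, -0.0245, 0.0175]
ee_rot: [[-0.106, -0.994, -0.003], [-0.994, 0.106, -0.001], [0.001, 0.003, -1.0]]
wrist_force: [0.5, -0.9, -0.1]
gripper_width: 0.986
gripper_force: 0.0
```

Emit:
move_arm --series '[{"grip": 0.6, "xyz": [0, 0, 3], "angular": [0, 0, 0]}, {"grip": 0.6, "xyz": [0, 0, 6], "angular": [0, 0, 0]}, {"grip": 0.6, "xyz": [0, 0, 6], "angular": [0, 0, 0]}, {"grip": 0.6, "xyz": [0, 0, 6], "angular": [0, 0, 0]}]'

```text
time_s: 26.45
tcp_pos: [0.4702, -0.0244, 0.0124]
ee_rot: [[-0.106, -0.994, -0.002], [-0.994, 0.106, -0.0], [0.0, 0.002, -1.0]]
wrist_force: [-0.1, -0.7, -0.3]
gripper_width: 0.797
gripper_force: 29.7
```

Emit:
move_arm --series '[{"grip": 0.6, "xyz": [0, 0, -40], "angular": [0, 0, 0]}, {"grip": 0.6, "xyz": [35, -3, -70], "angular": [0, 0, 0]}, {"grip": 0.6, "xyz": [80, -8, -75], "angular": [0, 0, 0]}, {"grip": 0.6, "xyz": [128, -12, -75], "angular": [0, 0, 0]}, {"grip": 0.6, "xyz": [175, -17, -75], "angular": [0, 0, 0]}, {"grip": 0.6, "xyz": [215, -21, -70], "angular": [0, 0, 0]}, {"grip": 0.6, "xyz": [229, -22, -60], "angular": [0, 0, 0]}, {"grip": 0.6, "xyz": [229, -22, -48], "angular": [0, 0, 0]}, {"grip": 1, "xyz": [229, -22, -48], "angular": [0, 0, 0]}, {"grip": 1, "xyz": [229, -22, -48], "angular": [0, 0, 0]}]'

```text
time_s: 27.45
tcp_pos: [0.4677, -0.2533, 0.0602]
ee_rot: [[-0.104, -0.995, -0.003], [-0.995, 0.104, 0.0], [0.0, 0.003, -1.0]]
wrist_force: [0.4, -0.6, -0.6]
gripper_width: 0.905
gripper_force: 0.0
```

Run:
```python
from h import *
M=tool();s=r.sense();print(M[:3,3],s["gripper_width"])
W=cam("wrist");hs=cv2.cvtColor(W[0],cv2.COLOR_RGB2HSV);m=cv2.inRange(hs,np.array((13,48,60)),np.array((21,80,255)));n,l,st,ce=cv2.connectedComponentsWithStats(m);print([st[i].tolist() for i in range(1,n) if st[i][4]>200])
t3=np.array([.4845,.0465,.036])-ZB*.003
print("up",rel(M,M[:3,3]+[0,0,.06],RB)[0],"abv3",rel(M,t3-ZB*.08,RB),"t3",rel(M,t3,RB)[0])
Mt=H(RB,t3);d=PC+PY*.006+[0,0,.066]-ZB*.003;print("from t3: back",rel(Mt,t3-ZB*.06+[0,0,.03],RB)[0],"abvdrop",rel(Mt,d+[0,0,.03],RB)[0],"drop",rel(Mt,d,RB)[0])
```

```text
[ 0.4677 -0.2533  0.0602] 0.9048434846134202
[[229, 204, 110, 50, 5072], [355, 225, 72, 30, 447]]
up [0.0, 0.2, -60.0] abv3 ([-254.7, 14.7, -45.5], [0.004, -0.576, 0.001]) t3 [-298.3, 14.4, 21.6]
from t3: back [-16.3, -0.0, -85.2] abvdrop [191.9, -12.1, -196.1] drop [208.2, -12.1, -171.0]
```

Emit:
move_arm --series '[{"grip": 1, "xyz": [0, 0, -35], "angular": [0, 0, 0]}, {"grip": 1, "xyz": [-40, 2, -60], "angular": [0, -0.14, 0]}, {"grip": 1, "xyz": [-90, 5, -60], "angular": [0, -0.28, 0]}, {"grip": 1, "xyz": [-140, 8, -60], "angular": [0, -0.43, 0]}, {"grip": 1, "xyz": [-190, 11, -55], "angular": [0.004, -0.576, 0.001]}, {"grip": 1, "xyz": [-235, 14, -50], "angular": [0.004, -0.576, 0.001]}, {"grip": 1, "xyz": [-255, 15, -45], "angular": [0.004, -0.576, 0.001]}, {"grip": 1, "xyz": [-270, 14.5, -22], "angular": [0.004, -0.576, 0.001]}, {"grip": 1, "xyz": [-285, 14.5, 2], "angular": [0.004, -0.576, 0.001]}, {"grip": 1, "xyz": [-298, 14.5, 21.5], "angular": [0.004, -0.576, 0.001]}]'

```text
time_s: 28.5
tcp_pos: [0.4848, 0.0454, 0.0388]
ee_rot: [[-0.086, -0.994, 0.06], [-0.834, 0.105, 0.541], [-0.544, -0.003, -0.839]]
wrist_force: [-0.1, -0.7, 1.0]
gripper_width: 0.998
gripper_force: 0.0
```

Emit:
move_arm --series '[{"grip": 1, "xyz": [0, 0, 0], "angular": [0, 0, 0]}, {"grip": 0.6, "xyz": [0, 0, 0], "angular": [0, 0, 0]}, {"grip": 0.6, "xyz": [0, 0, 0], "angular": [0, 0, 0]}, {"grip": 0.6, "xyz": [0, 0, 0], "angular": [0, 0, 0]}, {"grip": 0.6, "xyz": [0, 0, 0], "angular": [0, 0, 0]}, {"grip": 0.6, "xyz": [0, 0, 0], "angular": [0, 0, 0]}]'

```text
time_s: 29.1
tcp_pos: [0.4857, 0.0431, 0.0399]
ee_rot: [[-0.088, -0.994, 0.062], [-0.834, 0.108, 0.541], [-0.545, -0.004, -0.839]]
wrist_force: [0.5, -0.1, 4.1]
gripper_width: 0.798
gripper_force: 29.9
```

Emit:
move_arm --series '[{"grip": 0.6, "xyz": [-6, 0, -30], "angular": [0, 0, 0]}, {"grip": 0.6, "xyz": [-14, 0, -75], "angular": [0, 0, 0]}, {"grip": 0.6, "xyz": [15, -3, -112], "angular": [0, 0, 0]}, {"grip": 0.6, "xyz": [55, -5, -138], "angular": [0, 0, 0]}, {"grip": 0.6, "xyz": [98, -7, -160], "angular": [0, 0, 0]}, {"grip": 0.6, "xyz": [140, -9, -180], "angular": [0, 0, 0]}, {"grip": 0.6, "xyz": [180, -12, -195], "angular": [0, 0, 0]}, {"grip": 0.6, "xyz": [198, -12, -185], "angular": [0, 0, 0]}, {"grip": 0.6, "xyz": [211, -12, -165], "angular": [0, 0, 0]}, {"grip": 0.6, "xyz": [211, -12, -165], "angular": [0, 0, 0]}]'

```text
time_s: 30.1
tcp_pos: [0.4659, -0.2226, 0.0595]
ee_rot: [[-0.095, -0.994, 0.056], [-0.832, 0.11, 0.544], [-0.547, 0.005, -0.837]]
wrist_force: [-0.5, 0.9, -0.6]
gripper_width: 0.799
gripper_force: 29.9
```

Run:
```python
from h import *
M=tool();s=r.sense();print(M[:3,3],s["gripper_width"],s["gripper_force"])
T=cam("top");b=blanks(T,(12,45,110),(20,100,230),(256,185,300,240),30);print(b,[plane(T,x[1],.018).round(4).tolist() for x in b])
for z in(.012,):
    c=np.array([.487,.03,z]);t2=c-ZB*.004
    print("abv2",rel(M,t2-ZB*.07,RB),"t2",rel(M,t2,RB)[0])
Mt=H(RB,t2);d=PC+PY*.038+[0,0,.060]-ZB*.003;print("from t2: back",rel(Mt,t2-ZB*.06+[0,0,.04],RB)[0],"abvdrop",rel(Mt,d+[0,0,.03],RB)[0],"drop",rel(Mt,d,RB)[0])
```

```text
[ 0.4659 -0.2226  0.0595] 0.7989542528660183 29.91037887256425
[([259, 195, 11, 22, 175], [264.7, 205.4])] [[0.4873, 0.0327, 0.018]]
abv2 ([-186.3, 6.7, 104.5], [0.002, 0.003, -0.006]) t2 [-186.1, 6.6, 174.5]
from t2: back [-21.8, -0.0, -93.5] abvdrop [141.8, -5.1, -184.1] drop [158.1, -5.1, -158.9]
```

Emit:
move_arm --series '[{"grip": 1, "xyz": [0, 0, 0], "angular": [0, 0, 0]}, {"grip": 1, "xyz": [0, 0, 0], "angular": [0, 0, 0]}, {"grip": 1, "xyz": [-19, 0, -29], "angular": [0, 0, 0]}, {"grip": 1, "xyz": [-60, 2, -20], "angular": [0, 0, 0]}, {"grip": 1, "xyz": [-100, 3, 15], "angular": [0, 0, 0]}, {"grip": 1, "xyz": [-140, 5, 50], "angular": [0, 0, 0]}, {"grip": 1, "xyz": [-175, 6, 85], "angular": [0, 0, 0]}, {"grip": 1, "xyz": [-188, 6.6, 115], "angular": [0, 0, 0]}, {"grip": 1, "xyz": [-188.5, 6.6, 150], "angular": [0, 0, 0]}, {"grip": 1, "xyz": [-188.5, 6.6, 174], "angular": [0, 0, 0]}]'

```text
time_s: 31.15
tcp_pos: [0.489, 0.0312, 0.0196]
ee_rot: [[-0.086, -0.994, 0.06], [-0.834, 0.105, 0.541], [-0.545, -0.004, -0.839]]
wrist_force: [0.2, -0.8, 0.2]
gripper_width: 0.996
gripper_force: 0.0
```

Emit:
move_arm --series '[{"grip": 0.6, "xyz": [0, 0, 2], "angular": [0, 0, 0]}, {"grip": 0.6, "xyz": [0, 0, 2], "angular": [0, 0, 0]}, {"grip": 0.6, "xyz": [0, 0, 2], "angular": [0, 0, 0]}, {"grip": 0.6, "xyz": [0, 0, 2], "angular": [0, 0, 0]}, {"grip": 0.6, "xyz": [0, 0, 2], "angular": [0, 0, 0]}]'

```text
time_s: 31.65
tcp_pos: [0.49, 0.0293, 0.0188]
ee_rot: [[-0.088, -0.994, 0.063], [-0.834, 0.108, 0.541], [-0.544, -0.005, -0.839]]
wrist_force: [0.8, -0.8, 4.5]
gripper_width: 0.783
gripper_force: 30.0
```

Emit:
move_arm --series '[{"grip": 0.6, "xyz": [-9, 0, -35], "angular": [0, 0, 0]}, {"grip": 0.6, "xyz": [-20, 0, -80], "angular": [0, 0, 0]}, {"grip": 0.6, "xyz": [10, -1, -118], "angular": [0, 0, 0]}, {"grip": 0.6, "xyz": [52, -3, -145], "angular": [0, 0, 0]}, {"grip": 0.6, "xyz": [95, -4, -168], "angular": [0, 0, 0]}, {"grip": 0.6, "xyz": [135, -5, -186], "angular": [0, 0, 0]}, {"grip": 0.6, "xyz": [148, -5, -178], "angular": [0, 0, 0]}, {"grip": 0.6, "xyz": [158, -5, -160], "angular": [0, 0, 0]}, {"grip": 0.6, "xyz": [158, -5, -160], "angular": [0, 0, 0]}, {"grip": 1, "xyz": [158, -5, -160], "angular": [0, 0, 0]}]'

```text
time_s: 32.65
tcp_pos: [0.4699, -0.1886, 0.0657]
ee_rot: [[-0.09, -0.994, 0.059], [-0.834, 0.107, 0.541], [-0.545, -0.001, -0.839]]
wrist_force: [-0.1, 0.4, -0.7]
gripper_width: 0.825
gripper_force: 0.0
```

Emit:
move_arm --series '[{"grip": 1, "xyz": [0, 0, 0], "angular": [0, 0, 0]}, {"grip": 1, "xyz": [0, 0, 0], "angular": [0, 0, 0]}, {"grip": 0.7, "xyz": [-22, 0, -34], "angular": [0, 0, 0]}, {"grip": 0.65, "xyz": [-20, 0, -84], "angular": [0, 0, 0]}, {"grip": 0.65, "xyz": [20, 0, -110], "angular": [0, 0, 0]}, {"grip": 0.65, "xyz": [65, 0, -130], "angular": [0, 0, 0]}, {"grip": 0.65, "xyz": [100, 0, -150], "angular": [0, 0, 0]}]'

```text
time_s: 33.35
tcp_pos: [0.4522, -0.3551, 0.138]
ee_rot: [[-0.088, -0.994, 0.061], [-0.835, 0.107, 0.54], [-0.543, -0.003, -0.84]]
wrist_force: [0.7, 0.0, -0.2]
gripper_width: 0.678
gripper_force: 0.0
```

Run:
```python
from h import *
import pickle
W=cam("wrist");T=cam("top");S=cam("scene");pickle.dump((T,S,W),open("p9.pkl","wb"));M=tool();print(M[:3,3])
print("T blanks",blanks(T,(12,45,110),(20,100,230),(310,170,400,250),30),"bench left?",blanks(T,(12,45,110),(20,100,230),(256,185,312,240),30))
print("S blanks",blanks(S,(12,28,120),(22,70,255),(270,160,345,225),30))
print("white",white(T,(300,150,420,280)))
# wrist: handle brown
hs=cv2.cvtColor(W[0],cv2.COLOR_RGB2HSV);m=cv2.inRange(hs,np.array((4,110,40)),np.array((16,255,200)))
n,l,st,ce=cv2.connectedComponentsWithStats(m)
for i in range(1,n):
    if st[i][4]>150: print("brown W",st[i].tolist(),ce[i].round(1),plane(W,ce[i],.059))
hs=cv2.cvtColor(T[0],cv2.COLOR_RGB2HSV);m=cv2.inRange(hs,np.array((4,110,40)),np.array((14,255,200)));n,l,st,ce=cv2.connectedComponentsWithStats(m)
for i in range(1,n):
    if st[i][4]>30 and 300<ce[i][0]<430 and 170<ce[i][1]<250: print("brown T",st[i].tolist(),ce[i].round(1),plane(T,ce[i],.062))
```

```text
[ 0.4519 -0.3551  0.1367]
T blanks [([321, 200, 7, 23, 133], [324.2, 211.4]), ([340, 204, 12, 21, 147], [345.5, 213.8]), ([354, 206, 10, 20, 150], [358.4, 215.5])] bench left? []
S blanks [([299, 192, 26, 18, 235], [311.4, 199.8]), ([288, 212, 22, 10, 71], [298.4, 216.3])]
white ((347.1, 210.6), [333, 199, 331, 224, 340, 225, 337, 219, 341, 203, 347, 200, 366, 205, 362, 228, 368, 228, 369, 202])
brown W [252, 169, 30, 34, 818] [267.3 184.5] [ 0.4648 -0.3314  0.059 ]
brown T [375, 213, 22, 7, 146] [385.7 215.9] [ 0.4616 -0.3272  0.062 ]
```

```bash
cat >> h.py <<'E'
from scipy.spatial.transform import Slerp
def seg(a,b,n,g,ease=True):
    # a,b=(p,R): n rows eased
    k=np.arange(1,n+1)/n; f=(3*k**2-2*k**3) if ease else k
    Rs=Slerp([0,1],Ro.from_matrix([a[1],b[1]]))(f).as_matrix()
    return [(np.array(a[0])+(np.array(b[0])-a[0])*x,Rm,g) for x,Rm in zip(f,Rs)]
def emit(start,rows,dec=0):
    M=H(start[1],start[0])
    for i in range(0,len(rows),10):
        ch=rows[i:i+10]; print("CALL %d"%(i//10),flush=True)
        for p,R,g in ch:
            x,a=rel(M,p,R); print(g,np.round(x,0 if dec==0 else 1).tolist(),np.round(a,3 if dec else 2).tolist())
        M=H(ch[-1][1],ch[-1][0])
PANY,PANO=-4.0,np.array([.4678,-.2300,0.])
LH=52.5
def ptool(P,o):  # tool pose for a pan pose with the new grip
    R=P@Ro.from_euler('x',LH,degrees=True).as_matrix()@down(-90); return np.asarray(o)+P@np.array([0,-.096,.059])+.020*R[:,2],R
E
python3 - <<'E'
from h import *
import pickle
T,S,W=pickle.load(open("p9.pkl","rb"))
x,e=tri(S,(298.4,216.3),T,(324.2,211.4));print(x,e,plane(T,(324.2,211.4),.02),[plane(T,(u,214),.034).round(3) for u in(345.5,358.4)])
C=plane(T,(324.2,211.4),.02); C[2]=.014
t=C-ZB*.004; now=(tool()[:3,3],tool()[:3,:3]); ab=(t-ZB*.07,RB); d=(np.array([.467,-.228,.062]),RB)
rows=seg(now,(ab[0]+[0,0,.02],RB),5,1)+seg(ab,(t,RB),5,1)+[(t,RB,.6)]*5+seg((t,RB),(t+[0,-.005,.075],RB),4,.6)+seg((t+[0,-.005,.075],RB),(d[0]+[0,0,.03],RB),3,.6)+seg((d[0]+[0,0,.03],RB),d,2,.6)+[(d[0],RB,.6)]+[(d[0],RB,1)]*3
rows+=seg(d,(d[0]+[0,-.03,.06],RB),2,.65)
h0=ptool(panR(PANY,0),PANO);b=(h0[0]-h0[1][:,2]*.1,h0[1])
rows+=seg((d[0]+[0,-.03,.06],RB),b,5,.65)
emit(now,rows)
E
```

```text
[ 0.4749 -0.1484  0.0232] 0.003914116615170955 [ 0.4733 -0.1496  0.02  ] [array([ 0.466, -0.212,  0.034]), array([ 0.467, -0.252,  0.034])]
CALL 0
1 [-12.0, 0.0, 13.0] [-0.0, -0.0, -0.0]
1 [-41.0, 0.0, 44.0] [-0.0, -0.0, -0.0]
1 [-76.0, 1.0, 81.0] [-0.0, -0.0, -0.0]
1 [-105.0, 1.0, 112.0] [-0.0, -0.0, -0.0]
1 [-117.0, 1.0, 125.0] [-0.0, -0.0, -0.0]
1 [-107.0, 1.0, 149.0] [-0.0, -0.0, -0.0]
1 [-107.0, 1.0, 166.0] [-0.0, -0.0, -0.0]
1 [-107.0, 2.0, 187.0] [-0.0, -0.0, -0.0]
1 [-107.0, 2.0, 204.0] [-0.0, -0.0, -0.0]
1 [-107.0, 2.0, 211.0] [-0.0, -0.0, -0.0]
CALL 1
0.6 [0.0, 0.0, 0.0] [-0.0, 0.0, 0.0]
0.6 [0.0, 0.0, 0.0] [-0.0, 0.0, 0.0]
0.6 [0.0, 0.0, 0.0] [-0.0, 0.0, 0.0]
0.6 [0.0, 0.0, 0.0] [-0.0, 0.0, 0.0]
0.6 [0.0, 0.0, 0.0] [-0.0, 0.0, 0.0]
0.6 [-6.0, -0.0, -10.0] [0.0, 0.0, 0.0]
0.6 [-18.0, -0.0, -33.0] [0.0, 0.0, 0.0]
0.6 [-31.0, -0.0, -55.0] [0.0, 0.0, 0.0]
0.6 [-37.0, -0.0, -66.0] [0.0, 0.0, 0.0]
0.6 [-21.0, -1.0, -76.0] [0.0, 0.0, 0.0]
CALL 2
0.6 [29.0, -1.0, -19.0] [0.0, 0.0, 0.0]
0.6 [45.0, -1.0, -29.0] [0.0, 0.0, 0.0]
0.6 [53.0, -1.0, -16.0] [0.0, 0.0, 0.0]
0.6 [61.0, -1.0, -4.0] [0.0, 0.0, 0.0]
0.6 [61.0, -1.0, -4.0] [-0.0, 0.0, 0.0]
1 [61.0, -1.0, -4.0] [-0.0, 0.0, 0.0]
1 [61.0, -1.0, -4.0] [-0.0, 0.0, 0.0]
1 [61.0, -1.0, -4.0] [-0.0, 0.0, 0.0]
0.65 [57.0, -3.0, -37.0] [0.0, 0.0, 0.0]
0.65 [53.0, -4.0, -70.0] [0.0, 0.0, 0.0]
CALL 3
0.65 [12.0, -0.0, -6.0] [-0.0, -0.04, -0.0]
0.65 [42.0, -1.0, -21.0] [-0.01, -0.12, -0.01]
0.65 [76.0, -2.0, -39.0] [-0.02, -0.22, -0.02]
0.65 [106.0, -3.0, -53.0] [-0.02, -0.3, -0.02]
0.65 [118.0, -4.0, -60.0] [-0.02, -0.34, -0.03]
```

Emit:
move_arm --series '[{"grip": 1, "xyz": [-42, 0, 32], "angular": [0, 0.14, 0]}, {"grip": 1, "xyz": [-85, 0, 63], "angular": [0, 0.29, 0]}, {"grip": 1, "xyz": [-118, 0, 115], "angular": [0, 0.43, 0]}, {"grip": 1, "xyz": [-140, 0.3, 160], "angular": [-0.003, 0.575, -0.004]}, {"grip": 1, "xyz": [-140, 0.3, 164], "angular": [-0.003, 0.575, -0.004]}, {"grip": 1, "xyz": [-140, 0.3, 164], "angular": [-0.003, 0.575, -0.004]}, {"grip": 1, "xyz": [-125, 0.4, 188], "angular": [-0.003, 0.575, -0.004]}, {"grip": 1, "xyz": [-110, 0.5, 211], "angular": [-0.003, 0.575, -0.004]}, {"grip": 1, "xyz": [-106.5, 0.5, 217], "angular": [-0.003, 0.575, -0.004]}, {"grip": 1, "xyz": [-106.5, 0.5, 217], "angular": [-0.003, 0.575, -0.004]}]'

```text
time_s: 34.5
tcp_pos: [0.474, -0.147, 0.0129]
ee_rot: [[-0.103, -0.995, -0.001], [-0.995, 0.103, 0.001], [-0.001, 0.001, -1.0]]
wrist_force: [-0.1, -0.2, 0.1]
gripper_width: 0.997
gripper_force: 0.0
```

Emit:
move_arm --series '[{"grip": 0.6, "xyz": [0, 0, 0], "angular": [0, 0, 0]}, {"grip": 0.6, "xyz": [0, 0, 0], "angular": [0, 0, 0]}, {"grip": 0.6, "xyz": [0, 0, 0], "angular": [0, 0, 0]}, {"grip": 0.6, "xyz": [0, 0, 0], "angular": [0, 0, 0]}, {"grip": 0.6, "xyz": [0, 0, 0], "angular": [0, 0, 0]}, {"grip": 0.6, "xyz": [0, 0, -25], "angular": [0, 0, 0]}, {"grip": 0.6, "xyz": [0, 0, -60], "angular": [0, 0, 0]}, {"grip": 0.6, "xyz": [25, -0.5, -75], "angular": [0, 0, 0]}, {"grip": 0.6, "xyz": [60, -1, -72], "angular": [0, 0, 0]}, {"grip": 0.6, "xyz": [82, -1.7, -60], "angular": [0, 0, 0]}]'

```text
time_s: 35.5
tcp_pos: [0.4688, -0.2305, 0.0748]
ee_rot: [[-0.103, -0.995, 0.005], [-0.995, 0.103, -0.0], [-0.0, -0.005, -1.0]]
wrist_force: [0.3, 1.3, -0.9]
gripper_width: 0.799
gripper_force: 30.0
```

Emit:
move_arm --series '[{"grip": 0.6, "xyz": [0, 0, 7], "angular": [0, 0, 0]}, {"grip": 0.6, "xyz": [0, 0, 8], "angular": [0, 0, 0]}, {"grip": 1, "xyz": [0, 0, 8], "angular": [0, 0, 0]}, {"grip": 1, "xyz": [0, 0, 8], "angular": [0, 0, 0]}, {"grip": 1, "xyz": [0, 0, 8], "angular": [0, 0, 0]}, {"grip": 0.65, "xyz": [0, 0, -30], "angular": [0, 0, 0]}, {"grip": 0.65, "xyz": [30, -3, -60], "angular": [0, -0.15, 0]}, {"grip": 0.65, "xyz": [68, -7, -85], "angular": [0, -0.3, 0]}, {"grip": 0.65, "xyz": [105, -11, -85], "angular": [0, -0.45, 0]}, {"grip": 0.65, "xyz": [130, -14, -85], "angular": [0, -0.6, 0]}]'

```text
time_s: 36.5
tcp_pos: [0.4695, -0.3623, 0.161]
ee_rot: [[-0.081, -0.995, 0.063], [-0.829, 0.102, 0.55], [-0.554, -0.007, -0.833]]
wrist_force: [1.1, 0.7, -1.5]
gripper_width: 0.675
gripper_force: 0.0
```

Run:
```python
from h import *
T=cam("top");S=cam("scene");M=tool();print(M[:3,3])
print("T blanks",blanks(T,(12,45,110),(20,100,230),(256,170,400,250),30))
print("white",white(T,(300,150,420,280)))
hs=cv2.cvtColor(T[0],cv2.COLOR_RGB2HSV);m=cv2.inRange(hs,np.array((4,110,40)),np.array((14,255,200)));n,l,st,ce=cv2.connectedComponentsWithStats(m)
for i in range(1,n):
    if st[i][4]>30 and 300<ce[i][0]<430 and 170<ce[i][1]<250: print("brown T",st[i].tolist(),plane(T,ce[i],.062))
P=panR(PANY,0);h0=ptool(P,PANO);now=(M[:3,3],M[:3,:3]);b=(h0[0]-h0[1][:,2]*.085,h0[1])
rows=seg(now,b,4,.65)+seg(b,h0,5,.65)+[(h0[0],h0[1],.65)]+[(h0[0],h0[1],.1)]*5
L=ptool(panR(-5,-3),PANO+[0,0,.24]);rows+=seg(h0,L,15,.1)
P2,o2=hook(-3,.04,.012);K=ptool(P2,o2);rows+=seg(L,K,20,.1)
emit(now,rows,1)
```

```text
[ 0.4663 -0.3656  0.1512]
T blanks [([340, 204, 24, 22, 407], [352.0, 214.5])]
white ((347.0, 210.9), [333, 199, 331, 224, 340, 225, 337, 219, 342, 201, 354, 200, 366, 205, 362, 228, 368, 228, 369, 202])
brown T [375, 213, 22, 7, 140] [ 0.4617 -0.3266  0.062 ]
CALL 0
0.65 [6.2, 1.1, 5.7] [-0.004, -0.051, -0.006]
0.65 [19.9, 3.5, 18.4] [-0.012, -0.162, -0.018]
0.65 [33.6, 6.0, 31.0] [-0.02, -0.274, -0.031]
0.65 [39.8, 7.1, 36.8] [-0.024, -0.325, -0.036]
0.65 [37.0, 7.4, 45.2] [-0.024, -0.325, -0.036]
0.65 [30.3, 8.0, 65.1] [-0.024, -0.325, -0.036]
0.65 [22.2, 8.7, 89.0] [-0.024, -0.325, -0.036]
0.65 [15.5, 9.4, 108.9] [-0.024, -0.325, -0.036]
0.65 [12.7, 9.6, 117.3] [-0.024, -0.325, -0.036]
0.65 [12.7, 9.6, 117.3] [-0.024, -0.325, -0.036]
CALL 1
0.1 [0.0, 0.0, 0.0] [0.0, 0.0, 0.0]
0.1 [0.0, 0.0, 0.0] [0.0, 0.0, 0.0]
0.1 [0.0, 0.0, 0.0] [0.0, 0.0, 0.0]
0.1 [0.0, 0.0, 0.0] [0.0, 0.0, 0.0]
0.1 [0.0, 0.0, 0.0] [0.0, 0.0, 0.0]
0.1 [-2.4, 0.0, -1.9] [0.0, -0.001, 0.0]
0.1 [-9.0, 0.1, -7.1] [0.001, -0.003, 0.0]
0.1 [-19.3, 0.1, -15.1] [0.001, -0.005, 0.001]
0.1 [-32.6, 0.3, -25.5] [0.002, -0
[... 710 characters left out ...]
21.6, 2.4, 37.9] [0.002, 0.0, 0.002]
0.1 [-29.8, 3.3, 52.4] [0.003, 0.0, 0.002]
0.1 [-38.9, 4.3, 68.3] [0.004, 0.0, 0.003]
0.1 [-48.6, 5.4, 85.4] [0.006, 0.0, 0.004]
0.1 [-58.7, 6.6, 103.1] [0.007, 0.0, 0.005]
0.1 [-69.0, 7.7, 121.3] [0.008, 0.0, 0.005]
CALL 4
0.1 [-10.3, 1.4, 18.1] [0.001, -0.0, 0.001]
0.1 [-20.4, 2.7, 35.9] [0.002, 0.0, 0.002]
0.1 [-30.1, 3.9, 52.9] [0.003, -0.0, 0.002]
0.1 [-39.2, 5.1, 68.8] [0.004, -0.0, 0.003]
0.1 [-47.4, 6.2, 83.3] [0.005, 0.0, 0.004]
0.1 [-54.6, 7.2, 96.0] [0.006, -0.0, 0.004]
0.1 [-60.6, 7.9, 106.5] [0.007, 0.0, 0.005]
0.1 [-65.1, 8.5, 114.4] [0.007, -0.0, 0.005]
0.1 [-67.9, 8.9, 119.4] [0.008, -0.0, 0.005]
0.1 [-68.9, 9.0, 121.2] [0.008, 0.0, 0.005]
```

Emit:
move_arm --series '[{"grip": 0.65, "xyz": [6, 1, 6], "angular": [-0.004, -0.05, -0.006]}, {"grip": 0.65, "xyz": [20, 3.5, 18], "angular": [-0.012, -0.16, -0.018]}, {"grip": 0.65, "xyz": [34, 6, 31], "angular": [-0.02, -0.274, -0.03]}, {"grip": 0.65, "xyz": [40, 7, 37], "angular": [-0.024, -0.325, -0.036]}, {"grip": 0.65, "xyz": [37, 7.4, 45], "angular": [-0.024, -0.325, -0.036]}, {"grip": 0.65, "xyz": [30, 8, 65], "angular": [-0.024, -0.325, -0.036]}, {"grip": 0.65, "xyz": [22, 8.7, 89], "angular": [-0.024, -0.325, -0.036]}, {"grip": 0.65, "xyz": [15.5, 9.4, 109], "angular": [-0.024, -0.325, -0.036]}, {"grip": 0.65, "xyz": [12.7, 9.6, 117.3], "angular": [-0.024, -0.325, -0.036]}, {"grip": 0.65, "xyz": [12.7, 9.6, 117.3], "angular": [-0.024, -0.325, -0.036]}]'

```text
time_s: 37.6
tcp_pos: [0.4644, -0.3031, 0.0537]
ee_rot: [[-0.03, -0.998, 0.05], [-0.614, 0.058, 0.787], [-0.789, -0.007, -0.614]]
wrist_force: [1.0, -0.7, 0.0]
gripper_width: 0.648
gripper_force: 0.0
```

Emit:
move_arm --series '[{"grip": 0.1, "xyz": [0, 0, 0], "angular": [0, 0, 0]}, {"grip": 0.1, "xyz": [0, 0, 0], "angular": [0, 0, 0]}, {"grip": 0.1, "xyz": [0, 0, 0], "angular": [0, 0, 0]}, {"grip": 0.1, "xyz": [0, 0, 0], "angular": [0, 0, 0]}, {"grip": 0.1, "xyz": [0, 0, 0], "angular": [0, 0, 0]}, {"grip": 0.1, "xyz": [0, 0, 0], "angular": [0, 0, 0]}, {"grip": 0.1, "xyz": [0, 0, 0], "angular": [0, 0, 0]}]'

```text
time_s: 38.3
tcp_pos: [0.4645, -0.3053, 0.0531]
ee_rot: [[-0.031, -0.998, 0.053], [-0.614, 0.061, 0.787], [-0.789, -0.008, -0.614]]
wrist_force: [0.0, -1.5, 1.4]
gripper_width: 0.25
gripper_force: 29.9
```

Emit:
move_arm --series '[{"grip": 0.1, "xyz": [-2.4, 0, -1.9], "angular": [0, 0, 0]}, {"grip": 0.1, "xyz": [-9, 0, -7], "angular": [0, -0.003, 0]}, {"grip": 0.1, "xyz": [-19, 0, -15], "angular": [0, -0.005, 0]}, {"grip": 0.1, "xyz": [-33, 0.3, -26], "angular": [0.002, -0.009, 0.002]}, {"grip": 0.1, "xyz": [-48, 0.4, -38], "angular": [0.004, -0.014, 0.003]}, {"grip": 0.1, "xyz": [-65, 0.5, -51], "angular": [0.005, -0.019, 0.004]}, {"grip": 0.1, "xyz": [-84, 0.7, -65], "angular": [0.006, -0.024, 0.005]}, {"grip": 0.1, "xyz": [-103, 0.8, -79], "angular": [0.008, -0.029, 0.006]}, {"grip": 0.1, "xyz": [-121, 1, -93], "angular": [0.009, -0.034, 0.007]}, {"grip": 0.1, "xyz": [-138, 1, -106], "angular": [0.01, -0.038, 0.007]}]'

```text
time_s: 39.3
tcp_pos: [0.4616, -0.3038, 0.2301]
ee_rot: [[-0.035, -0.997, 0.064], [-0.583, 0.073, 0.809], [-0.811, -0.009, -0.584]]
wrist_force: [0.1, -0.8, -3.4]
gripper_width: 0.246
gripper_force: 29.9
```

Emit:
move_arm --series '[{"grip": 0.1, "xyz": [-16, 0.2, -12.5], "angular": [0.001, -0.004, 0.001]}, {"grip": 0.1, "xyz": [-30, 0.3, -23], "angular": [0.002, -0.008, 0.002]}, {"grip": 0.1, "xyz": [-41, 0.4, -32], "angular": [0.003, -0.012, 0.002]}, {"grip": 0.1, "xyz": [-48, 0.5, -37], "angular": [0.003, -0.014, 0.003]}, {"grip": 0.1, "xyz": [-50, 0.5, -38], "angular": [0.003, -0.015, 0.003]}, {"grip": 0.1, "xyz": [-50, 0.5, -38], "angular": [0.003, -0.015, 0.003]}]'

```text
time_s: 39.9
tcp_pos: [0.4608, -0.3052, 0.2896]
ee_rot: [[-0.039, -0.997, 0.067], [-0.569, 0.077, 0.819], [-0.821, -0.006, -0.571]]
wrist_force: [1.1, 1.2, -3.2]
gripper_width: 0.252
gripper_force: 29.9
```

Run:
```python
from h import *
import h
s=r.sense();print(s["time_s"],s["tcp_pos"],s["wrist_force"],s["gripper_width"],s["joints"].round(0))
w=wall();print(w)
for L in(45,50,52.5,55,60,65,70): print(L,"wall top/bot",pt_pred((.045,-.06,.041),L,-.020)[1],pt_pred((.045,-.06,.013),L,-.020)[1],end=" | ")
T=cam("top");S=cam("scene");import pickle;pickle.dump((T,S),open("p10.pkl","wb"))
print("\nT",blanks(T,(12,45,110),(20,100,230),(310,170,400,250),30));print("S",blanks(S,(12,28,120),(22,70,255),(255,120,345,225),30)); print("white",white(T,(300,150,420,280)))
def PT(P,o): return ptool(P,o)
now=(tool()[:3,3],tool()[:3,:3]); P0=now
K=ptool(*hook(-3,.04,.012)); rows=seg(now,K,18,.1)
K2=ptool(*hook(-3,.0,.012)); K3=ptool(*hook(-1,-.003,-.003))
rows+=seg(K,K2,6,.1)+[(K2[0],K2[1],.1)]*2+seg(K2,K3,4,.1)
emit(now,rows,1)
```

```text
39.9 [ 0.4608 -0.3052  0.2896] [ 1.088   1.1567 -3.2286] 0.2521366661479844 [ -43.   32.   24.  -45. -115.   31.]
([(193, 252)], [254, 212, 52, 42, 1780], 'tool lean', np.float64(55.2))
45 wall top/bot 256.0 217.0 | 50 wall top/bot 251.0 210.0 | 52.5 wall top/bot 248.0 207.0 | 55 wall top/bot 245.0 203.0 | 60 wall top/bot 240.0 197.0 | 65 wall top/bot 234.0 190.0 | 70 wall top/bot 229.0 184.0 | 
T [([355, 197, 12, 27, 215], [360.9, 210.9]), ([368, 198, 16, 28, 364], [375.1, 212.0])]
S [([307, 121, 23, 7, 59], [317.4, 123.9]), ([302, 132, 21, 9, 94], [312.6, 135.8])]
white ((362.3, 207.6), [346, 192, 346, 224, 359, 225, 351, 222, 359, 194, 371, 194, 386, 200, 381, 228, 389, 228, 390, 196])
CALL 0
0.1 [-1.2, 0.1, 2.1] [0.0, -0.0, 0.0]
0.1 [-4.5, 0.4, 8.2] [0.001, -0.0, 0.001]
0.1 [-9.6, 0.9, 17.8] [0.002, -0.0, 0.002]
0.1 [-16.4, 1.6, 30.3] [0.003, -0.001, 0.003]
0.1 [-24.5, 2.3, 45.2] [0.004, -0.001, 0.004]
0.1 [-33.7, 3.2, 62.2] [0.006, -0.001, 0.005]
0.1 [-43.7, 4.1, 80.6] [0.007, -0.001, 0.007]
0.1 [-54.2, 5.1, 100.0] [0.009, -0.002, 0.009]
0.1 [-65.0, 6.2, 119.9] [0.011, -0.002, 0
[... 228 characters left out ...]
.001, 0.006]
0.1 [-44.3, 5.8, 82.3] [0.007, -0.001, 0.007]
0.1 [-49.4, 6.5, 91.8] [0.008, -0.002, 0.008]
0.1 [-52.7, 6.9, 97.9] [0.009, -0.002, 0.008]
0.1 [-53.9, 7.0, 100.0] [0.009, -0.002, 0.009]
0.1 [-51.4, 7.1, 101.7] [0.009, -0.002, 0.009]
0.1 [-45.3, 7.1, 105.9] [0.009, -0.002, 0.009]
CALL 2
0.1 [7.9, -0.0, 5.5] [0.0, 0.0, 0.0]
0.1 [15.9, -0.0, 10.9] [0.0, 0.0, 0.0]
0.1 [22.0, -0.0, 15.1] [0.0, 0.0, 0.0]
0.1 [24.4, -0.0, 16.8] [0.0, 0.0, 0.0]
0.1 [24.4, -0.0, 16.8] [-0.0, 0.0, -0.0]
0.1 [24.4, -0.0, 16.8] [-0.0, 0.0, -0.0]
0.1 [25.4, -0.0, 14.9] [0.0, 0.005, -0.0]
0.1 [27.6, -0.0, 10.6] [0.0, 0.017, -0.0]
0.1 [29.9, -0.0, 6.4] [0.0, 0.029, -0.0]
0.1 [30.9, -0.0, 4.5] [0.0, 0.035, -0.0]
```

Emit:
move_arm --series '[{"grip": 0.1, "xyz": [-2, 0.1, 2], "angular": [0, 0, 0]}, {"grip": 0.1, "xyz": [-6, 0.4, 8], "angular": [0.001, 0, 0.001]}, {"grip": 0.1, "xyz": [-12, 0.9, 17.5], "angular": [0.002, 0, 0.002]}, {"grip": 0.1, "xyz": [-19, 1.6, 29.5], "angular": [0.003, 0, 0.003]}, {"grip": 0.1, "xyz": [-28, 2.3, 44], "angular": [0.004, 0, 0.004]}, {"grip": 0.1, "xyz": [-38, 3.2, 61], "angular": [0.006, 0, 0.005]}, {"grip": 0.1, "xyz": [-49, 4.1, 79], "angular": [0.007, 0, 0.007]}, {"grip": 0.1, "xyz": [-60, 5.1, 98], "angular": [0.009, 0, 0.009]}, {"grip": 0.1, "xyz": [-72, 6.2, 118], "angular": [0.011, 0, 0.01]}, {"grip": 0.1, "xyz": [-83, 7.2, 138], "angular": [0.013, 0, 0.012]}]'

```text
time_s: 41.05
tcp_pos: [0.4658, -0.1427, 0.2794]
ee_rot: [[-0.05, -0.996, 0.08], [-0.569, 0.094, 0.817], [-0.821, -0.004, -0.571]]
wrist_force: [-0.0, -0.0, -2.7]
gripper_width: 0.251
gripper_force: 29.9
```

Emit:
move_arm --series '[{"grip": 0.1, "xyz": [-11, 1.4, 19], "angular": [0.002, 0, 0.002]}, {"grip": 0.1, "xyz": [-22, 2.7, 37], "angular": [0.003, 0, 0.003]}, {"grip": 0.1, "xyz": [-32, 3.9, 54], "angular": [0.005, 0, 0.005]}, {"grip": 0.1, "xyz": [-41, 4.9, 68], "angular": [0.006, 0, 0.006]}, {"grip": 0.1, "xyz": [-49, 5.8, 81], "angular": [0.007, 0, 0.007]}, {"grip": 0.1, "xyz": [-55, 6.5, 90], "angular": [0.008, 0, 0.008]}, {"grip": 0.1, "xyz": [-58, 6.9, 96], "angular": [0.009, 0, 0.008]}, {"grip": 0.1, "xyz": [-59, 7, 98], "angular": [0.009, 0, 0.009]}, {"grip": 0.1, "xyz": [-59, 7, 98], "angular": [0.009, 0, 0.009]}, {"grip": 0.1, "xyz": [-59, 7, 98], "angular": [0.009, 0, 0.009]}]'

```text
time_s: 42.05
tcp_pos: [0.4702, -0.0307, 0.2714]
ee_rot: [[-0.06, -0.994, 0.089], [-0.568, 0.107, 0.816], [-0.821, -0.002, -0.571]]
wrist_force: [-0.3, -0.4, -4.2]
gripper_width: 0.253
gripper_force: 29.9
```

Run:
```python
from h import *
import h,io,contextlib
Rg=Ro.from_matrix(np.array([[-0.031,-0.998,0.053],[-0.614,0.061,0.787],[-0.789,-0.008,-0.614]])).as_matrix()
G=np.linalg.inv(H(panR(-4,0),PANO))@H(Rg,[.4645,-.3053,.0531]);np.save("G.npy",G)
s=r.sense();print(s["time_s"],s["tcp_pos"],s["wrist_force"],wall())
T=cam("top");S=cam("scene");print("T",blanks(T,(12,45,110),(20,100,230),(240,170,330,250),30));print("S",blanks(S,(12,28,120),(22,70,255),(240,130,330,235),30))
M=tool()@np.linalg.inv(G);print("pan",M[:3,3],Ro.from_matrix(M[:3,:3]).as_euler('ZXY',degrees=True),"lip",M@[0,.0585,.003,1],"want",hook(-3,.05,.012)[1])
def K(*a): X=H(*hook(*a))@G; return X[:3,3],X[:3,:3]
now=(tool()[:3,3],tool()[:3,:3])
a,b=K(-3,0.001,.012),K(0,-.003,-.003)
rows=seg(now,a,8,.1)+[(a[0],a[1],.1)]*2+seg(a,b,5,.1)
def tips(t0,t1,n,dz=-.002,dy=-.001):
    return [(*K(t,dz,dy),.1) for t in np.linspace(t0,t1,n+1)[1:]]
rows+=tips(0,74,15,)
rows+=[(*K(74,-.002,-.001),.1)]*3+tips(74,0,12)
emit(now,rows,1)
```

```text
42.05 [ 0.4702 -0.0307  0.2714] [-0.2614 -0.4065 -4.1501] ([(193, 252)], [254, 212, 52, 42, 1782], 'tool lean', np.float64(55.0))
T [([253, 171, 5, 12, 50], [254.8, 176.2]), ([246, 191, 29, 29, 617], [260.1, 205.0])]
S [([254, 177, 27, 11, 116], [267.3, 182.0]), ([250, 190, 25, 13, 158], [261.9, 195.7])]
pan [0.4769 0.0471 0.2225] [-6.6784  3.0883  0.3886] lip [0.4837 0.105  0.2287 1.    ] want [0.4782 0.0482 0.2263]
CALL 0
0.1 [1.6, -0.1, 1.2] [-0.0, 0.0, -0.0]
0.1 [5.7, -0.2, 4.2] [-0.001, 0.0, -0.002]
0.1 [11.5, -0.5, 8.5] [-0.001, 0.0, -0.004]
0.1 [18.1, -0.8, 13.4] [-0.002, 0.001, -0.006]
0.1 [24.8, -1.1, 18.3] [-0.003, 0.001, -0.008]
0.1 [30.6, -1.3, 22.6] [-0.003, 0.001, -0.009]
0.1 [34.7, -1.5, 25.6] [-0.004, 0.001, -0.011]
0.1 [36.3, -1.5, 26.8] [-0.004, 0.002, -0.011]
0.1 [36.3, -1.5, 26.8] [-0.004, 0.002, -0.011]
0.1 [36.3, -1.5, 26.8] [-0.004, 0.002, -0.011]
CALL 1
0.1 [0.5, 0.0, -1.2] [-0.0, 0.005, 0.0]
0.1 [1.8, 0.0, -4.2] [-0.0, 0.018, 0.0]
0.1 [3.3, 0.1, -7.8] [-0.0, 0.034, 0.0]
0.1 [4.6, 0.1, -10.7] [-0.001, 0.047, 0.0]
0.1 [5.1, 0.1, -12.0] [-0.001, 0.052, 0.0]
0.1 
[... 663 characters left out ...]
1.5, -1.3, 13.3] [-0.01, 0.861, 0.002]
CALL 3
0.1 [0.0, 0.0, 0.0] [0.0, 0.0, 0.0]
0.1 [0.0, 0.0, 0.0] [0.0, 0.0, 0.0]
0.1 [0.0, 0.0, 0.0] [0.0, 0.0, 0.0]
0.1 [13.5, 0.1, 5.2] [0.001, -0.108, -0.0]
0.1 [26.4, 0.3, 11.8] [0.003, -0.215, -0.0]
0.1 [38.5, 0.4, 19.7] [0.004, -0.323, -0.001]
0.1 [49.7, 0.5, 28.9] [0.005, -0.43, -0.001]
0.1 [59.8, 0.6, 39.2] [0.006, -0.538, -0.001]
0.1 [68.7, 0.7, 50.6] [0.008, -0.646, -0.001]
0.1 [76.4, 0.8, 62.9] [0.009, -0.753, -0.002]
CALL 4
0.1 [13.5, 0.1, 5.2] [0.001, -0.108, -0.0]
0.1 [26.4, 0.3, 11.8] [0.003, -0.215, -0.0]
0.1 [38.5, 0.4, 19.7] [0.004, -0.323, -0.001]
0.1 [49.7, 0.5, 28.9] [0.005, -0.43, -0.001]
0.1 [59.8, 0.6, 39.2] [0.006, -0.538, -0.001]
```

Emit:
move_arm --series '[{"grip": 0.1, "xyz": [1.6, 0, 1.2], "angular": [0, 0, 0]}, {"grip": 0.1, "xyz": [5.7, -0.2, 4.2], "angular": [-0.001, 0, -0.002]}, {"grip": 0.1, "xyz": [11.5, -0.5, 8.5], "angular": [-0.001, 0, -0.004]}, {"grip": 0.1, "xyz": [18, -0.8, 13.4], "angular": [-0.002, 0.001, -0.006]}, {"grip": 0.1, "xyz": [25, -1.1, 18.3], "angular": [-0.003, 0.001, -0.008]}, {"grip": 0.1, "xyz": [30.6, -1.3, 22.6], "angular": [-0.003, 0.001, -0.009]}, {"grip": 0.1, "xyz": [34.7, -1.5, 25.6], "angular": [-0.004, 0.001, -0.011]}, {"grip": 0.1, "xyz": [36.3, -1.5, 26.8], "angular": [-0.004, 0.002, -0.011]}, {"grip": 0.1, "xyz": [36.3, -1.5, 26.8], "angular": [-0.004, 0.002, -0.011]}, {"grip": 0.1, "xyz": [36.3, -1.5, 26.8], "angular": [-0.004, 0.002, -0.011]}]'

```text
time_s: 43.2
tcp_pos: [0.4719, -0.0293, 0.2267]
ee_rot: [[-0.048, -0.995, 0.085], [-0.571, 0.098, 0.815], [-0.82, -0.009, -0.573]]
wrist_force: [0.3, -0.1, -3.9]
gripper_width: 0.25
gripper_force: 29.9
```

Emit:
move_arm --series '[{"grip": 0.1, "xyz": [0.5, 0, -1.2], "angular": [0, 0.005, 0]}, {"grip": 0.1, "xyz": [1.8, 0, -4.2], "angular": [0, 0.018, 0]}, {"grip": 0.1, "xyz": [3.3, 0.1, -7.8], "angular": [0, 0.034, 0]}, {"grip": 0.1, "xyz": [4.6, 0.1, -10.7], "angular": [-0.001, 0.047, 0]}, {"grip": 0.1, "xyz": [5, 0.1, -12], "angular": [-0.001, 0.052, 0]}, {"grip": 0.1, "xyz": [-8, -0.1, -13.4], "angular": [-0.002, 0.138, 0]}, {"grip": 0.1, "xyz": [-19.6, -0.2, -14.9], "angular": [-0.003, 0.225, 0]}, {"grip": 0.1, "xyz": [-31, -0.3, -15.4], "angular": [-0.004, 0.311, 0.001]}, {"grip": 0.1, "xyz": [-43, -0.5, -14.9], "angular": [-0.005, 0.397, 0.001]}, {"grip": 0.1, "xyz": [-54.3, -0.6, -13.5], "angular": [-0.006, 0.483, 0.001]}]'

```text
time_s: 44.2
tcp_pos: [0.4733, -0.0074, 0.2793]
ee_rot: [[-0.083, -0.995, 0.046], [-0.884, 0.095, 0.458], [-0.46, -0.003, -0.888]]
wrist_force: [-0.5, 5.9, -5.6]
gripper_width: 0.248
gripper_force: 30.0
```

Emit:
move_arm --series '[{"grip": 0.1, "xyz": [-11, -0.1, -3], "angular": [-0.001, 0.086, 0]}, {"grip": 0.1, "xyz": [-22.5, -0.3, -5.2], "angular": [-0.002, 0.172, 0]}, {"grip": 0.1, "xyz": [-34, -0.4, -6.3], "angular": [-0.003, 0.258, 0.001]}, {"grip": 0.1, "xyz": [-45.6, -0.5, -6.4], "angular": [-0.004, 0.344, 0.001]}, {"grip": 0.1, "xyz": [-57, -0.7, -5.5], "angular": [-0.005, 0.43, 0.001]}, {"grip": 0.1, "xyz": [-68.6, -0.8, -3.7], "angular": [-0.006, 0.517, 0.001]}, {"grip": 0.1, "xyz": [-80, -0.9, -0.8], "angular": [-0.007, 0.603, 0.001]}, {"grip": 0.1, "xyz": [-91, -1.1, 3], "angular": [-0.008, 0.689, 0.001]}, {"grip": 0.1, "xyz": [-101, -1.2, 7.7], "angular": [-0.009, 0.775, 0.002]}, {"grip": 0.1, "xyz": [-111.5, -1.3, 13.3], "angular": [-0.01, 0.861, 0.002]}]'

```text
time_s: 45.2
tcp_pos: [0.4848, 0.0966, 0.319]
ee_rot: [[-0.087, -0.995, -0.04], [-0.923, 0.096, -0.372], [0.374, 0.004, -0.928]]
wrist_force: [0.4, 0.5, -3.7]
gripper_width: 0.248
gripper_force: 30.0
```

Emit:
move_arm --series '[{"grip": 0.1, "xyz": [0, 0, 0], "angular": [0, 0, 0]}, {"grip": 0.1, "xyz": [0, 0, 0], "angular": [0, 0, 0]}, {"grip": 0.1, "xyz": [0, 0, 0], "angular": [0, 0, 0]}, {"grip": 0.1, "xyz": [0, 0, 0], "angular": [0, 0, 0]}, {"grip": 0.1, "xyz": [0, 0, 0], "angular": [0, 0, 0]}]'

```text
time_s: 45.7
tcp_pos: [0.4849, 0.0954, 0.3184]
ee_rot: [[-0.088, -0.995, -0.041], [-0.925, 0.097, -0.368], [0.371, 0.005, -0.929]]
wrist_force: [-0.6, 3.8, -3.5]
gripper_width: 0.254
gripper_force: 30.0
```

Run:
```python
from h import *
s=r.sense();print(s["time_s"],s["tcp_pos"],s["wrist_force"],s["gripper_width"],wall())
M=tool()@np.linalg.inv(G);print("pan",M[:3,3],Ro.from_matrix(M[:3,:3]).as_euler('ZXY',degrees=True),"want",hook(74,-.002,-.001)[1])
T=cam("top");S=cam("scene")
print("T",blanks(T,(12,45,60),(20,100,230),(200,170,330,250),30));print("S",blanks(S,(12,28,120),(22,70,255),(200,130,345,260),30))
def K(*a): X=H(*hook(*a))@G; return X[:3,3],X[:3,:3]
def Q(yaw,tip,o): X=H(panR(yaw,tip),o)@G; return X[:3,3],X[:3,:3]
now=(tool()[:3,3],tool()[:3,:3]);t0=-Ro.from_matrix(M[:3,:3]).as_euler('ZXY',degrees=True)[1]
rows=[(*K(t,-.001,0),.1) for t in np.linspace(t0,0,11)[1:]]
a=K(-2,.045,.014);b=Q(-5,0,[.468,-.235,.12]);c=Q(-4,0,[.468,-.235,-.002])
rows+=[(*K(0,0,.008),.1)]+seg(K(0,0,.008),a,4,.1)+seg(a,b,10,.1)+seg(b,c,8,.1)+[(c[0],c[1],.1)]*2+[(c[0],c[1],.6)]*4
e=(c[0]-c[1][:,2]*.1,c[1]);rows+=seg(c,e,5,.6)+seg(e,(e[0]+[0,0,.1],e[1]),4,.6)
emit(now,rows,1)
```

```text
45.7 [0.4849 0.0954 0.3184] [-0.5656  3.7734 -3.4993] 0.2537417895510601 ([(120, 128), (154, 160), (162, 167), (169, 181), (187, 245), (256, 261)], [254, 215, 52, 39, 1653], 'tool lean', np.float64(-21.7))
pan [0.4799 0.0657 0.2313] [ -6.3004 -73.8651  -0.1756] want [0.48   0.0648 0.2311]
T [([253, 171, 6, 15, 68], [255.5, 177.0]), ([208, 211, 10, 10, 82], [212.6, 215.9]), ([223, 212, 7, 11, 37], [225.1, 216.4]), ([230, 219, 22, 14, 141], [240.0, 225.4]), ([326, 231, 4, 18, 46], [328.0, 238.7])]
S [([221, 192, 15, 16, 83], [228.4, 200.5]), ([335, 221, 10, 8, 31], [340.3, 224.4]), ([268, 243, 11, 10, 58], [273.3, 247.4]), ([201, 244, 22, 13, 83], [211.0, 250.2])]
CALL 0
0.1 [16.3, -0.1, 5.6] [0.001, -0.13, -0.001]
0.1 [31.5, 0.0, 14.0] [0.002, -0.259, -0.001]
0.1 [45.4, 0.2, 24.3] [0.004, -0.388, -0.001]
0.1 [57.9, 0.3, 36.3] [0.005, -0.517, -0.001]
0.1 [68.8, 0.4, 49.8] [0.007, -0.646, -0.002]
0.1 [77.8, 0.5, 64.6] [0.008, -0.775, -0.002]
0.1 [84.9, 0.5, 80.4] [0.01, -0.903, -0.002]
0.1 [89.9, 0.6, 97.0] [0.011, -1.032, -0.002]
0.1 [92.7, 0.6, 114.1] [0.013, -1.161, -0.002]
0.1 [93.3
[... 1086 characters left out ...]
0.003]
0.1 [30.5, -0.1, 23.7] [-0.004, -0.0, -0.003]
0.1 [30.5, -0.1, 23.7] [-0.004, -0.0, -0.003]
0.1 [30.5, -0.1, 23.7] [-0.004, -0.0, -0.003]
0.6 [30.5, -0.1, 23.7] [-0.004, -0.0, -0.003]
0.6 [30.5, -0.1, 23.7] [-0.004, -0.0, -0.003]
0.6 [30.5, -0.1, 23.7] [-0.004, -0.0, -0.003]
0.6 [30.5, -0.1, 23.7] [-0.004, -0.0, -0.003]
0.6 [30.5, -0.1, 13.3] [-0.004, -0.0, -0.003]
CALL 4
0.6 [0.0, 0.0, -24.8] [0.0, 0.0, 0.0]
0.6 [0.0, 0.0, -54.4] [0.0, 0.0, 0.0]
0.6 [0.0, 0.0, -79.2] [0.0, 0.0, 0.0]
0.6 [0.0, 0.0, -89.6] [0.0, 0.0, 0.0]
0.6 [-12.3, -0.1, -99.2] [0.0, 0.0, 0.0]
0.6 [-39.4, -0.4, -120.3] [0.0, 0.0, 0.0]
0.6 [-66.6, -0.7, -141.4] [0.0, 0.0, 0.0]
0.6 [-78.9, -0.8, -151.0] [0.0, 0.0, 0.0]
```

Emit:
move_arm --series '[{"grip": 0.1, "xyz": [16, 0, 5.6], "angular": [0.001, -0.13, -0.001]}, {"grip": 0.1, "xyz": [31.5, 0, 14], "angular": [0.002, -0.259, -0.001]}, {"grip": 0.1, "xyz": [45.4, 0.2, 24.3], "angular": [0.004, -0.388, -0.001]}, {"grip": 0.1, "xyz": [58, 0.3, 36.3], "angular": [0.005, -0.517, -0.001]}, {"grip": 0.1, "xyz": [68.8, 0.4, 49.8], "angular": [0.007, -0.646, -0.002]}, {"grip": 0.1, "xyz": [77.8, 0.5, 64.6], "angular": [0.008, -0.775, -0.002]}, {"grip": 0.1, "xyz": [85, 0.5, 80.4], "angular": [0.01, -0.903, -0.002]}, {"grip": 0.1, "xyz": [90, 0.6, 97], "angular": [0.011, -1.032, -0.002]}, {"grip": 0.1, "xyz": [92.7, 0.6, 114], "angular": [0.013, -1.161, -0.002]}, {"grip": 0.1, "xyz": [93.3, 0.6, 131.4], "angular": [0.014, -1.29, -0.003]}]'

```text
time_s: 46.85
tcp_pos: [0.4699, -0.039, 0.2323]
ee_rot: [[-0.052, -0.995, 0.08], [-0.607, 0.095, 0.789], [-0.793, -0.008, -0.609]]
wrist_force: [0.7, 7.2, -3.1]
gripper_width: 0.249
gripper_force: 30.0
```

Emit:
move_arm --series '[{"grip": 0.1, "xyz": [-5.7, 0, 5.7], "angular": [0, 0, 0]}, {"grip": 0.1, "xyz": [-11, 0, 2.4], "angular": [0, -0.005, 0]}, {"grip": 0.1, "xyz": [-23, -0.3, -5], "angular": [0, -0.017, 0]}, {"grip": 0.1, "xyz": [-35, -0.4, -12.4], "angular": [0, -0.029, 0]}, {"grip": 0.1, "xyz": [-40.5, -0.4, -15.7], "angular": [0, -0.035, 0]}, {"grip": 0.1, "xyz": [-33.4, -1, -20.2], "angular": [0, -0.034, 0]}, {"grip": 0.1, "xyz": [-14, -2.3, -32.5], "angular": [-0.001, -0.031, -0.001]}, {"grip": 0.1, "xyz": [14, -4.3, -50.7], "angular": [-0.003, -0.027, -0.003]}, {"grip": 0.1, "xyz": [48.4, -6.8, -72.7], "angular": [-0.005, -0.023, -0.004]}, {"grip": 0.1, "xyz": [85.8, -9.5, -96.6], "angular": [-0.007, -0.018, -0.006]}]'

```text
time_s: 47.85
tcp_pos: [0.4677, -0.17, 0.223]
ee_rot: [[-0.045, -0.996, 0.074], [-0.601, 0.086, 0.795], [-0.798, -0.009, -0.603]]
wrist_force: [1.7, -0.7, -2.7]
gripper_width: 0.249
gripper_force: 30.0
```

Emit:
move_arm --series '[{"grip": 0.1, "xyz": [37, -2.3, -24.6], "angular": [-0.002, 0.005, -0.002]}, {"grip": 0.1, "xyz": [71, -4.4, -47.3], "angular": [-0.004, 0.01, -0.003]}, {"grip": 0.1, "xyz": [99, -6.1, -66], "angular": [-0.006, 0.014, -0.005]}, {"grip": 0.1, "xyz": [118, -7.2, -78.5], "angular": [-0.007, 0.016, -0.005]}, {"grip": 0.1, "xyz": [125, -7.7, -83], "angular": [-0.008, 0.017, -0.006]}, {"grip": 0.1, "xyz": [129, -7.7, -80], "angular": [-0.008, 0.017, -0.006]}, {"grip": 0.1, "xyz": [140, -7.7, -71.7], "angular": [-0.01, 0.017, -0.007]}, {"grip": 0.1, "xyz": [155.7, -7.8, -60], "angular": [-0.012, 0.017, -0.009]}, {"grip": 0.1, "xyz": [173.6, -7.8, -46.5], "angular": [-0.015, 0.017, -0.011]}, {"grip": 0.1, "xyz": [191.5, -7.9, -33], "angular": [-0.017, 0.017, -0.013]}]'

```text
time_s: 48.85
tcp_pos: [0.4642, -0.3097, 0.088]
ee_rot: [[-0.035, -0.998, 0.055], [-0.614, 0.065, 0.787], [-0.789, -0.007, -0.615]]
wrist_force: [0.3, 0.0, -3.2]
gripper_width: 0.25
gripper_force: 30.0
```

Emit:
move_arm --series '[{"grip": 0.1, "xyz": [15.4, 0, 12], "angular": [-0.002, 0, -0.002]}, {"grip": 0.1, "xyz": [24, 0, 19], "angular": [-0.004, 0, -0.003]}, {"grip": 0.1, "xyz": [29, 0, 22.5], "angular": [-0.004, 0, -0.003]}, {"grip": 0.1, "xyz": [30.5, 0, 23.7], "angular": [-0.004, 0, -0.003]}, {"grip": 0.1, "xyz": [30.5, 0, 23.7], "angular": [-0.004, 0, -0.003]}, {"grip": 0.1, "xyz": [30.5, 0, 23.7], "angular": [-0.004, 0, -0.003]}, {"grip": 0.6, "xyz": [30.5, 0, 23.7], "angular": [-0.004, 0, -0.003]}, {"grip": 0.6, "xyz": [30.5, 0, 23.7], "angular": [-0.004, 0, -0.003]}, {"grip": 0.6, "xyz": [30.5, 0, 23.7], "angular": [-0.004, 0, -0.003]}, {"grip": 0.6, "xyz": [30.5, 0, 23.7], "angular": [-0.004, 0, -0.003]}]'

```text
time_s: 49.85
tcp_pos: [0.4647, -0.3108, 0.052]
ee_rot: [[-0.031, -0.998, 0.053], [-0.615, 0.061, 0.786], [-0.788, -0.008, -0.615]]
wrist_force: [-0.6, 0.7, 0.3]
gripper_width: 0.525
gripper_force: 0.0
```

Emit:
move_arm --series '[{"grip": 0.6, "xyz": [0, 0, 0], "angular": [0, 0, 0]}, {"grip": 0.6, "xyz": [0, 0, -10], "angular": [0, 0, 0]}, {"grip": 0.6, "xyz": [0, 0, -35], "angular": [0, 0, 0]}, {"grip": 0.6, "xyz": [0, 0, -65], "angular": [0, 0, 0]}, {"grip": 0.6, "xyz": [0, 0, -100], "angular": [0, 0, 0]}, {"grip": 0.6, "xyz": [-27, 0, -121], "angular": [0, 0, 0]}, {"grip": 0.6, "xyz": [-55, 0, -142], "angular": [0, 0, 0]}, {"grip": 0.6, "xyz": [-79, 0, -161], "angular": [0, 0, 0]}, {"grip": 0.6, "xyz": [-79, 0, -161], "angular": [0, 0, 0]}, {"grip": 0.6, "xyz": [-79, 0, -161], "angular": [0, 0, 0]}]'

```text
time_s: 50.85
tcp_pos: [0.4586, -0.3895, 0.2142]
ee_rot: [[-0.03, -0.998, 0.054], [-0.616, 0.061, 0.785], [-0.787, -0.009, -0.617]]
wrist_force: [-0.2, 0.4, -0.1]
gripper_width: 0.601
gripper_force: 0.0
```

Run:
```python
from h import *
s=r.sense();print(s["time_s"],s["tcp_pos"],s["wrist_force"],s["gripper_width"])
T=cam("top");S=cam("scene");print("pan white",white(T,(300,150,420,280)))
bp=blanks(T,(12,45,110),(20,100,230),(325,190,375,235),40);bb=blanks(T,(12,45,110),(20,100,230),(256,185,325,245),40)
print("in pan",bp,"bench",bb,"barrel",blanks(T,(12,45,60),(20,100,230),(205,180,256,235),40))
if not bp and not bb: print(r.finish_job())
```

```text
50.85 [ 0.4586 -0.3895  0.2142] [-0.2095  0.4202 -0.0672] 0.6010687942961803
pan white ((351.4, 213.9), [333, 200, 332, 226, 371, 229, 369, 219, 373, 210, 369, 201])
in pan [] bench [] barrel [([206, 181, 38, 47, 1099], [224.7, 202.7]), ([219, 181, 37, 52, 307], [247.2, 210.7])]
the job is handed in; nothing more can be done
None
```

I handed the job in at 50.9 s: hatch open and locked, and the pan hooked, tipped and set back empty on the bench. On my first carry the handle slipped and all three blanks spilled onto the bench, so I picked them up and reloaded the pan. At hand-in the camera check found none in the pan or on the bench beside the barrel, but I did not count them inside it. Nothing I saw suggests the glass was touched, though I did not check it.

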